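# Set up and load a swivel spraying stand in a pottery studio

### The job

Get the glaze-spraying stand ready: loosen its clamp knob, swing the arm until its pointer lines up with the mark on the stop block, and turn the knob back fully tight. Then push the toggle clamp's handle outwards and down past its over-center point so that its spindle locks down on the arm's end, and after that thread every clay collar that is there onto the arm's two posts, at most two stacked per post, each sitting flat on the arm or on the collar below. Leave the bowl, jar, brush and wooden rib where they are.

Things in the scene. Friction and masses are not known exactly. Their poses are not given: they have to be found in the camera images.
- pivot (a point): Vertical swivel axis of the stand, at the height of the arm's top (34 mm above the table). The stand is an aluminium plate 360 x 270 x 8 mm fixed on the table; its x axis points outwards along the plate's middle line (the arm at joint value 0), z up. Plate reaches from 65 mm behind the axis to 295 mm in front of it.
- head (a joint): Swivel of the grey arm about the pivot: 0 along the plate's x axis, positive anticlockwise seen from above (rad, -0.6 to 0.95). Its hinge has light friction (0.1 N m) and stays where it is left when the knob is loose; braked with about 1 N m or more when the knob is tight. The arm is a bar 40 mm wide, 12 mm thick, top 34 mm above the table.
- swing_grip (a point): Black upright round grip for swinging the arm, 24 mm diameter, on the arm's tail 120 mm behind the pivot (opposite the posts). Point on its axis 64 mm above the table; it stands from 34 to 89 mm. x axis along the arm from tail to pointer, z up.
- pointer (a point): Middle of the arm's square outer end, top edge, 225 mm from the pivot, where a black pointer line runs along the arm; x axis outwards along the arm. The arm is at the mark when this x axis has the direction of the mark's x axis; it may end up to 0.045 rad off (10 mm at the pointer).
- mark (a point): Inner end of the white mark line on the steel stop block (44 mm wide, just beyond the arm's end), 230 mm from the pivot and 34 mm above the table; x axis straight away from the pivot, y sideways, z up. The block is fixed at a different angle at each start; lined up, the pointer lies 5 mm inwards of the mark.
- knob (a joint): Clamp knob on the pivot: 0 = fully tight, grows as it is loosened anticlockwise seen from above (rad, 0 to 1.6). The brake is free above 1.0; turn it past 1.1 to loosen; tight below 0.2. Friction about 0.1 N m; stays where it is left. Tightening does not drag the arm.
- knob_grip (a point): Centre of the knob's black bar grip, on the pivot axis, 82 mm above the table; the bar is 62 mm long along this x axis, 16 mm thick along y, 28 mm high (66 to 94 mm above the table), on a round hub 38 mm in diameter.
- toggle (a joint): Handle of the toggle clamp on the stop block: 0 = open (85 degrees above level, leaning slightly outwards), 1.3 = locked (10 degrees above level, pointing away from the pivot). Springs back open below about 0.75 (over-center), snaps to locked above it; about 4 N at the grip. Locked above 1.2. The clamp's spindle arm, on the pivot side, comes down with it; open, it stands below 50 mm over the hinge.
- toggle_hinge (a point): Hinge axis of the toggle handle, 82 mm above the table, 276 mm from the pivot; its x axis points outwards from the pivot, the hinge axis is its y axis.
- toggle_grip (a point): Point on the centre line of the toggle handle's round black grip (20 mm diameter, from 35 to 105 mm from the hinge), 75 mm from the hinge. The handle lies in the x-z plane of the hinge point.
- post1 (a point): Foot of the inner upright steel post on the arm's top, 95 mm from the pivot; z up. Post 16 mm in diameter, 55 mm high from here.
- post2 (a point): Foot of the outer upright steel post on the arm's top, 170 mm from the pivot; z up. Post 16 mm in diameter, 55 mm high from here.
- collar1_mid (a point): Centre (half-way up) of a terracotta clay collar: a plain ring 56 mm outside, hole 28 mm, 34 mm high, about 0.12 kg, lying flat on the table at the start; z is the hole's axis. Three or four collars are there; absent ones give None. Seated: centre 17 mm (first) or 51 mm (second) above a post's foot.
- collar2_mid (a point): Centre (half-way up) of a terracotta clay collar: a plain ring 56 mm outside, hole 28 mm, 34 mm high, about 0.12 kg, lying flat on the table at the start; z is the hole's axis. Three or four collars are there; absent ones give None. Seated: centre 17 mm (first) or 51 mm (second) above a post's foot.
- collar3_mid (a point): Centre (half-way up) of a terracotta clay collar: a plain ring 56 mm outside, hole 28 mm, 34 mm high, about 0.12 kg, lying flat on the table at the start; z is the hole's axis. Three or four collars are there; absent ones give None. Seated: centre 17 mm (first) or 51 mm (second) above a post's foot.
- collar4_mid (a point): Centre (half-way up) of a terracotta clay collar: a plain ring 56 mm outside, hole 28 mm, 34 mm high, about 0.12 kg, lying flat on the table at the start; z is the hole's axis. Three or four collars are there; absent ones give None. Seated: centre 17 mm (first) or 51 mm (second) above a post's foot.
- bowl: Red plastic bowl, 140 mm wide, 60 mm high; bystander.
- jar: White glaze jar with black lid, 70 mm wide, 90 mm high; bystander.
- brush: Brush lying on the table; bystander.
- rib: Flat wooden potter's rib 100 x 45 x 8 mm; bystander.
Mind the look-alikes: they are no part of the job. What is shaped like the part that bears collar2_mid but green is not meant.

How it is judged:
By the outcome, as a careful person would: the job done as asked, in the order asked, and still so for the second after the job is handed in, with the robot touching nothing.
Of collar1, collar2, collar3, collar4 only 3 to 4 are there at a start; the rules pass over those that are not, and their reading is None.
At some moment in a run one of collar1, collar2, collar3, collar4 may be knocked a few centimetres aside while the robot is not near it.
Once in a run the grip may slacken for a moment while it holds something.
It also fails if it takes over 208 s, if anything falls off the work surface, if the arm or the gripper's body presses on something with over 40 N, if the wrist force passes 120 N, or if a joint passes its speed limit or range.

### The arm

A 7-joint arm with a two-finger parallel gripper is mounted at the origin on the work surface. World frame = base frame: x ahead of the robot, y to its left, z up, the work surface at z = 0. Lengths are in m, angles in rad, forces in N, time in s.
With the tool pointing down it reaches from about 0.425 to 0.925 m from the base axis. Payload 6.8 kg.
Tool frame: the origin (TCP) lies at the very end of the fingers, on their centre line; the grasp point (between the pads) lies 19 mm behind it; x points along the fingers, y is the direction in which the jaws open and shut, and the axes are right-handed (so a half turn about x gives the same grasp; the last joint's range is limited). The gripper opens to 85 mm and grips with 20 to 120 N. Pads are 22 mm wide; open, the fingers measure 114 mm over their backs; the gripper's body (76 mm by 85 mm) begins 54 mm behind the grasp point. The pads swing forward as they close: fully open they stand 13 mm farther back than shut.
Start: joints at [1.085, 0.477, 0.022, 1.555, -0.011, 1.109, -0.083], TCP at [0.249, -0.627, 0.231] pointing down, gripper open.
Joint ranges: [-2.96, 2.96], [-0.34, 2.1], [-1.41, 1.46], [0.24, 2.44], [-1.37, 4.51], [0.17, 1.92], [-2.96, 2.96]. Speed limits (rad/s): [2.39, 2.39, 3.14, 3.14, 3.14, 3.14, 3.14].

### API

Orientations are given as a rotation vector (axis times angle).
In Python, from bench import get_obs, grab_frame, camera_info, hand_in gives the robot as it stands.
- The arm moves only by the tool apply_moves, never from a script. Its argument "series" is text: rows parted by semicolons, each of 7 numbers parted by spaces: the turn, a rotation vector about the tool's x, y, z in rad, then the shift along the tool's x, y, z in m, then the opening, from 0 (shut) to 1 (fully open). In form: wx wy wz tx ty tz hand; .... A call has 1 to 12 rows; each row is the pose to reach, as a shift and turn from the pose commanded when the call began, along the tool's axes at that moment; what a row does not reach only later rows make up. A row lasts 1/8 s, in which the tool goes at most 62.5 mm and 10.7 degrees, less where a joint would pass 70% of its speed; a pose out of reach is approached as far as the arm can. A call with a gripper value outside its range is refused whole. The fingers move at their own pace and stop on an object; "force" is the grip in N (left out, the last holds). Time passes only in rows, so rows that repeat a pose let the fingers close. It gives the time, the measured TCP pose, the force and the opening at its end, in the units of the state.
- get_obs(): the state, without advancing time (a new reading comes with each control period).
- grab_frame(name): name is "side" or "top"; returns the picture (480x640x3 uint8, blue, green, red); there is no depth.
- camera_info(name): a dict with "fov_y" (degrees; the focal length in pixels is half the picture's height over the tangent of half this angle, whatever the lens; pixels are square), "cx", "cy" (the principal point, pixels), "D" ([k1, k2, p1, p2, k3] as OpenCV has them; the pictures are not rectified), "rvec" (rotation vector, rad) and "tvec" (3), from world to camera coordinates, as OpenCV has them. Camera axes: x right, y down, z forward; pixel columns grow to the right and rows downward; lengths in m; the calibration is good to about 2 mm. A picture is of the moment at which its call begins. camera_info takes no time and is no camera call.
- hand_in(): hands the job in, once; it reports no verdict.
The state is a dict: "clock": time; "joints": joint angles; "qvel": joint speeds; "tau": joint torques, N m; "tcp_pos": TCP position; "orientation": TCP orientation; "contact_force": force on the tool from outside, world axes, zero at the start; "moment": the same for the moment, N m; "grip_width": finger opening in m.
Only numpy, scipy, OpenCV 4.12 (cv2) and the standard library are available. Lean on these libraries where they do the work, as an engineer would, in place of code of your own. Each camera call takes 0.05 s, during which the arm holds its last target.

## Working session

There is one attempt and no reset: what is moved stays moved. The work goes in short steps, Python scripts to look and compute and a tool call to move; the robot and the scene stay as the last step left them, time stands still between calls to the robot, and variables do not carry over. Pictures are saved under pics/ and viewed, and the job is handed in when it is done.

Besides the shell and the picture viewer there is one more tool, called after "Request:" as name(argument=value, ...), one argument or row to a line, values as JSON. apply_moves: Moves the arm, as the interface text tells. Its arguments: {"type":"object","properties":{"series":{"type":"string"},"force":{"type":"number"}},"required":["series"]}

```bash
ls; mkdir -p pics; cat > h.py <<'E'
import numpy as np, cv2
from bench import get_obs, grab_frame, camera_info, hand_in
def cam(n):
    c=camera_info(n); f=240/np.tan(np.radians(c['fov_y'])/2)
    K=np.array([[f,0,c['cx']],[0,f,c['cy']],[0,0,1.]])
    return K,np.array(c['D'],float),np.array(c['rvec'],float),np.array(c['tvec'],float)
def proj(n,P):
    K,D,r,t=cam(n); return cv2.projectPoints(np.array(P,float).reshape(-1,3),r,t,K,D)[0].reshape(-1,2)
def ray(n,uv):
    K,D,r,t=cam(n); R=cv2.Rodrigues(r)[0]
    u=cv2.undistortPoints(np.array(uv,float).reshape(-1,1,2),K,D).reshape(-1,2)
    d=np.c_[u,np.ones(len(u))]@R; return -R.T@t,d
def plane(n,uv,z):
    o,d=ray(n,uv); return o+d*((z-o[2])/d[:,2])[:,None]
E
python3 - <<'E'
from h import *
for n in('top','side'):
    cv2.imwrite(f'pics/{n}0.png',grab_frame(n)); print(n,camera_info(n))
print(get_obs())
E
```

```text
pics
top {'fov_y': 54.91262508110498, 'cx': 320.37149953036857, 'cy': 242.79161089831706, 'D': array([-0.01356315,  0.        ,  0.        ,  0.        ,  0.        ]), 'rvec': array([ 2.14375085, -2.10674837,  0.17730311]), 'tvec': array([-0.01893303,  0.61537654,  1.13341832])}
side {'fov_y': 51.117227157996666, 'cx': 325.0583542008871, 'cy': 236.53314355000322, 'D': array([0.00523871, 0.        , 0.        , 0.        , 0.        ]), 'rvec': array([ 0.6531615 , -2.45857944,  1.37861557]), 'tvec': array([0.50100294, 0.25728891, 1.21322018])}
{'clock': 0.1, 'joints': array([ 1.08490346,  0.47773038,  0.02233444,  1.55637506, -0.01150037,
        1.10930421, -0.08311104]), 'qvel': array([-1.11479684e-03, -1.37424644e-03,  1.13253930e-03, -2.73732191e-03,
        4.74103274e-04,  4.61221064e-04,  8.58673205e-05]), 'tau': array([ 5.19523150e-03, -5.97757065e+01,  1.61362309e+00, -2.81954741e+01,
        1.26926941e-02,  4.96499415e-03,  3.15859313e-05]), 'tcp_pos': array([ 0.2487776 , -0.62689155,  0.23040461]), 'orientation': array([ 2.01498843,  0.38699317, -2.0158786 ]), 'contact_force': array([-0.38357667,  0.50862693,  0.15312568]), 'moment': array([-0.00949861, -0.00389692, -0.02121955]), 'grip_width': 0.08574203269228288}
```

View pics/top0.png

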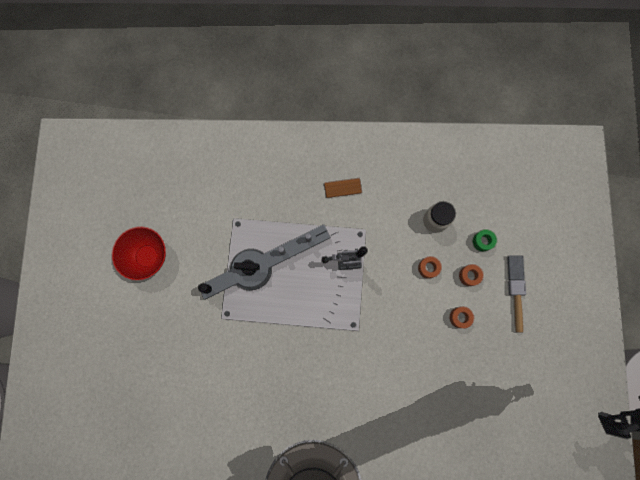

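View pics/side0.png

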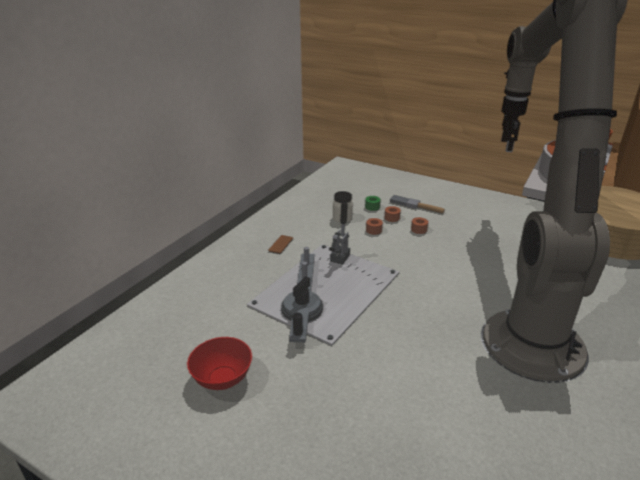

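Top view: plate with screws at (238,224), (360,234), (353,325), (227,314). The arm's tail is at (205,289) and its tip at (327,233); the stop block is at (348,260). Three terracotta collars are at (430,267), (472,275) and (461,317), with a green look-alike at (485,240). I'll enlarge it.

```bash
python3 - <<'E'
from h import *
i=cv2.imread('pics/top0.png'); cv2.imwrite('pics/top0c.png',cv2.resize(i[210:340,190:385],None,fx=4,fy=4,interpolation=cv2.INTER_CUBIC))
i=cv2.imread('pics/side0.png'); cv2.imwrite('pics/side0c.png',cv2.resize(i[180:350,240:440],None,fx=3.5,fy=3.5,interpolation=cv2.INTER_CUBIC))
print(plane('top',[(238,224),(360,234),(353,325),(227,314)],.008))
E
```

```text
[[ 0.67155057  0.2153489   0.008     ]
 [ 0.64950283 -0.11347643  0.008     ]
 [ 0.40895494 -0.09614099  0.008     ]
 [ 0.43117499  0.23231949  0.008     ]]
```

View pics/top0c.png

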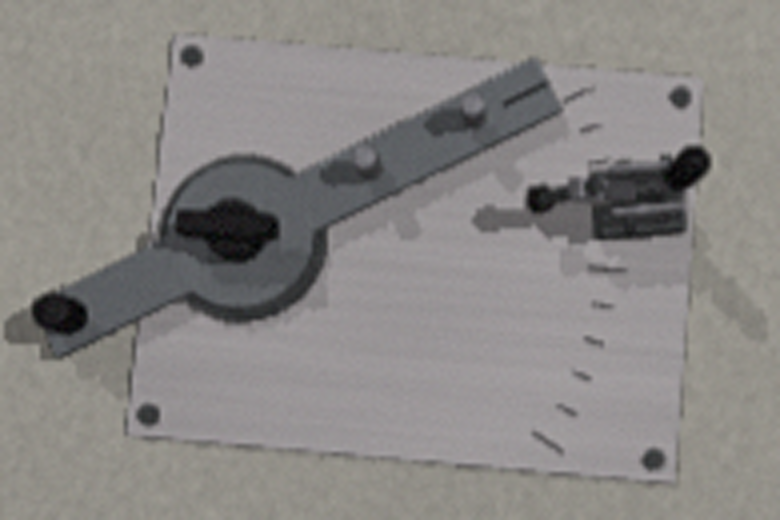

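View pics/side0c.png

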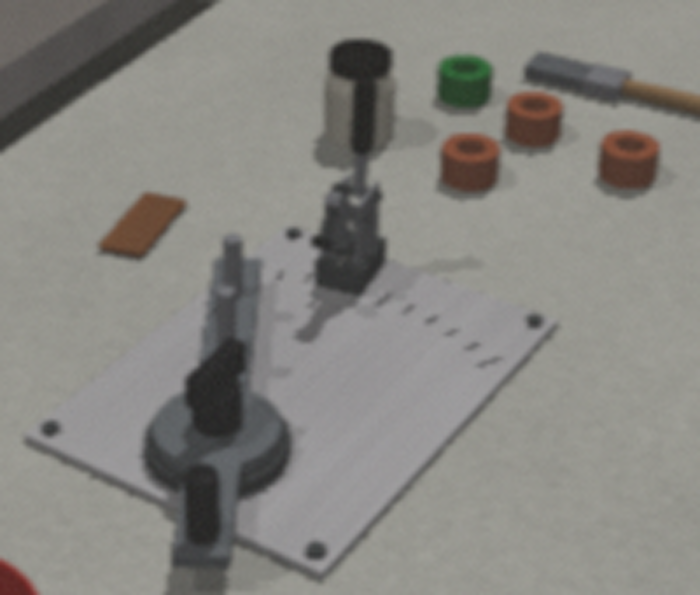

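```bash
python3 - <<'E'
from h import *
i=cv2.imread('pics/top0.png'); 
c=np.mean(plane('top',[(238,224),(360,234),(353,325),(227,314)],.008),0)
cv2.imwrite('pics/top0d.png',cv2.resize(i[225:290,300:385],None,fx=9,fy=9,interpolation=cv2.INTER_CUBIC))
i=cv2.imread('pics/side0.png'); cv2.imwrite('pics/side0d.png',cv2.resize(i[185:270,300:385],None,fx=7,fy=7,interpolation=cv2.INTER_CUBIC))
for n in('top','side'): print(n,ray(n,[(0,0)])[0])
a=plane('top',[(248.75,267)],.094); print(a)
print('posts', plane('top',[(190+475/4,210+105/4),(190+368/4,210+155/4)],.089))
print('grip', plane('top',[(190+60/4,210+313/4)],.089))
print('pointer line', plane('top',[(190+503/4,210+105/4),(190+547/4,210+84/4)],.034))
E
```

```text
top [ 0.40816118 -0.0209652   1.22337596]
side [-0.0077667   1.03150686  0.85149164]
[[0.54500805 0.16673505 0.094     ]]
posts [[0.62555774 0.02076863 0.089     ]
 [0.59276093 0.08668692 0.089     ]]
grip [[0.4911887  0.27297727 0.089     ]]
pointer line [[ 0.63640297  0.00443504  0.034     ]
 [ 0.65092332 -0.02418262  0.034     ]]
```

View pics/top0d.png

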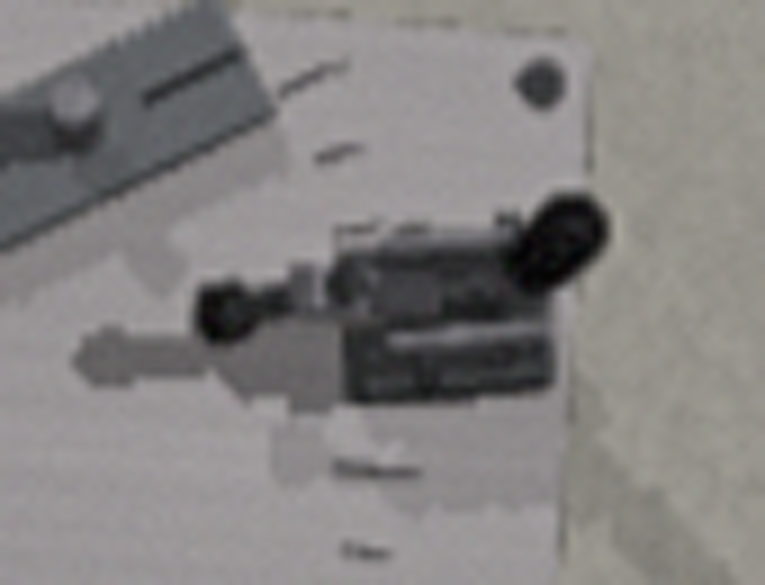

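View pics/side0d.png

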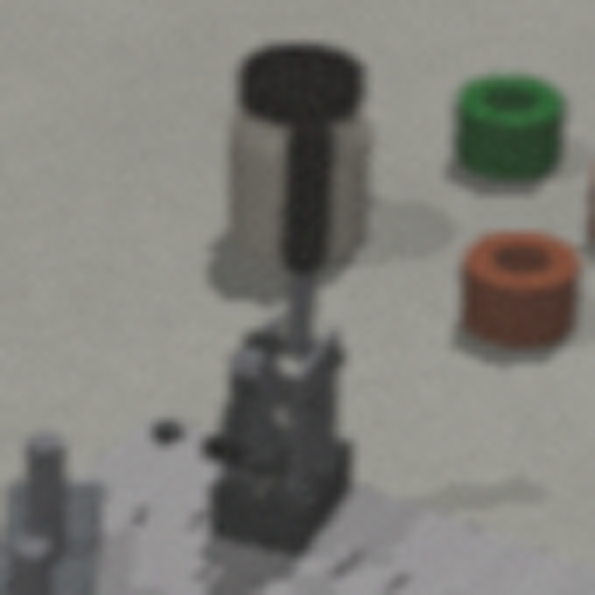

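```bash
cat > m.py <<'E'
from h import *
def blobs(img,mask,amin=8):
    n,l,s,c=cv2.connectedComponentsWithStats(mask.astype(np.uint8),connectivity=8)
    return [(c[k].round(2),s[k].tolist()) for k in range(1,n) if s[k,4]>=amin]
def hsv(i): return cv2.cvtColor(i,cv2.COLOR_BGR2HSV).astype(int)
E
python3 - <<'E'
from m import *
for n in('top','side'):
    i=cv2.imread(f'pics/{n}0.png'); g=i.max(2)
    # screws: weighted centroid of darkness
    if n=='top':
        P=[]
        for u,v in [(238,224),(360,234),(353,325),(227,314)]:
            w=np.clip(105-g[v-4:v+5,u-4:u+5].astype(float),0,None); w[w<10]=0
            yy,xx=np.mgrid[-4:5,-4:5]; P.append((u+(w*xx).sum()/w.sum(),v+(w*yy).sum()/w.sum()))
        P=plane('top',P,.008); print(P, [np.linalg.norm(P[a]-P[b]) for a,b in((0,1),(1,2),(2,3),(3,0))])
        d=(P[1]-P[0]+P[2]-P[3]);d/=np.linalg.norm(d); print('axis',d,'pivot',P.mean(0)-.115*d)
    m=g<48
    x0,x1,y0,y1=(190,385,210,340) if n=='top' else (240,440,180,350)
    mm=np.zeros_like(m);mm[y0:y1,x0:x1]=m[y0:y1,x0:x1]
    print(n,blobs(i,mm))
    h=hsv(i); r=((h[...,0]<14)|(h[...,0]>174))&(h[...,1]>110)&(h[...,2]>60)
    print('red',blobs(i,r))
E
```

```text
[[ 0.67234151  0.21707226  0.008     ]
 [ 0.64944342 -0.11213931  0.008     ]
 [ 0.41017127 -0.09567842  0.008     ]
 [ 0.4328896   0.23334796  0.008     ]] [np.float64(0.3300069427699493), np.float64(0.23983770242827895), np.float64(0.3298097613998874), np.float64(0.24000440335462722)]
axis [-6.91350048e-02 -9.97607313e-01 -3.36524690e-16] pivot [0.54916197 0.17537546 0.008     ]
top [(array([357.24, 253.87]), [344, 247, 23, 14, 127]), (array([325.56, 259.32]), [322, 257, 10, 6, 41]), (array([246.84, 267.07]), [234, 260, 26, 16, 257]), (array([339.46, 265.15]), [338, 262, 4, 8, 13]), (array([349.1 , 265.67]), [342, 263, 16, 6, 39]), (array([204.51, 288.2 ]), [198, 284, 14, 10, 103])]
red [(array([342.79, 187.58]), [325, 179, 37, 19, 465]), (array([138.42, 253.1 ]), [112, 227, 54, 53, 2249]), (array([429.83, 266.86]), [419, 257, 22, 21, 269]), (array([471.54, 274.73]), [461, 265, 22, 21, 281]), (array([462.21, 317.15]), [452, 307, 22, 21, 287])]
side [(array([342.94, 203.32]), [335, 192, 16, 32, 223]), (array([301.51, 292.31]), [294, 278, 15, 27, 269]), (array([297.25, 324.55]), [293
[... 168 characters left out ...]
]), (array([551.28, 147.07]), [548, 141, 7, 13, 68]), (array([610.89, 143.22]), [608, 142, 6, 4, 9]), (array([629.67, 144.5 ]), [627, 142, 7, 6, 12]), (array([627.2, 150.7]), [625, 149, 5, 5, 10]), (array([632.7, 155.9]), [631, 154, 5, 5, 10]), (array([625.09, 162.27]), [622, 161, 7, 3, 11]), (array([605.14, 167.43]), [604, 165, 3, 6, 14]), (array([618.31, 175.67]), [613, 167, 10, 19, 36]), (array([625.11, 177.22]), [622, 175, 7, 6, 9]), (array([391.83, 211.83]), [386, 207, 14, 14, 121]), (array([374.06, 222.66]), [367, 219, 15, 8, 97]), (array([419.26, 222.48]), [413, 218, 15, 13, 109]), (array([280.26, 243.73]), [270, 236, 22, 16, 182]), (array([219.41, 362.3 ]), [187, 337, 65, 53, 2582])]
```

```bash
cat >> m.py <<'E'
def tri(a,b):
    o1,d1=ray('top',[a]);o2,d2=ray('side',[b]);d1=d1[0]/np.linalg.norm(d1);d2=d2[0]/np.linalg.norm(d2)
    s=np.linalg.lstsq(np.c_[d1,-d2],o2-o1,rcond=None)[0]
    p,q=o1+s[0]*d1,o2+s[1]*d2
    return (p+q)/2,np.linalg.norm(p-q)
PIV=np.array([.5492,.1754]);A0=np.arctan2(-.9976,-.0691)
def sp(a,r,z): return np.r_[PIV+r*np.array([np.cos(A0+a),np.sin(A0+a)]),z]
def ang(p): 
    v=np.array(p[:2])-PIV; return (np.arctan2(v[1],v[0])-A0+np.pi)%(2*np.pi)-np.pi, np.hypot(*v)
E
python3 - <<'E'
from m import *
print('knob',tri((246.84,267.07),(301.5,292.3)))
print('tail',tri((204.5,288.2),(297.25,324.55)))
print('knob proj',proj('top',[sp(0,0,.094)]),proj('side',[sp(0,0,.08)]))
for nm,(u,v),z in [('handle end',(364.4,250.5),.187),('spin',(325.0,259.5),.10),('spin',(325.0,259.5),.13),('BL',(338.3,269.4),.008),('BR',(361.1,267.8),.008),('BL',(338.3,269.4),.034),('BR',(361.1,267.8),.034),('ptr',(190+547/4,210+84/4),.034),('post1',(190+368/4,210+155/4),.089),('post2',(190+475/4,210+105/4),.089)]:
    p=plane('top',[(u,v)],z)[0]; print(nm,p,ang(p))
for nm,(u,v) in [('handle base',(300+300/7,185+300/7)),('handle top',(300+308/7,185+110/7))]:
    # angle via intersect of side ray with cylinder range
    o,d=ray('side',[(u,v)]); 
    for z in (.082,.110,.187):
        p=o+d[0]*(z-o[2])/d[0][2]; print(nm,z,p,ang(p))
for t in [(337,233),(344,240)]: pass
c=[(429.83,266.86),(471.54,274.73),(462.21,317.15)]; print(plane('top',c,.034)[:, :2], plane('top',c,.02)[:, :2])
E
```

```text
knob (array([0.54727359, 0.17629994, 0.06146393]), np.float64(0.003092227710948829))
tail (array([0.49266789, 0.28183055, 0.05801843]), np.float64(0.001965594532819522))
knob proj [[245.32179817 265.25063113]] [[300.28797799 285.94545299]]
handle end [ 0.57593752 -0.10995532  0.187     ] (np.float64(0.1625820384795369), np.float64(0.28660521983795556))
spin [ 0.56602426 -0.02082859  0.1       ] (np.float64(0.1546847049266713), np.float64(0.1969485059363386))
spin [ 0.5618085  -0.02083223  0.13      ] (np.float64(0.133320508554708), np.float64(0.19663688382388997))
BL [ 0.55312842 -0.05641929  0.008     ] (np.float64(0.08610018713261125), np.float64(0.23185257698045325))
BR [ 0.55841403 -0.11667074  0.008     ] (np.float64(0.10069256800448834), np.float64(0.29221604281921404))
BL [ 0.5500272  -0.05566084  0.034     ] (np.float64(0.07273575963808909), np.float64(0.23106232070889024))
BR [ 0.55519973 -0.11462335  0.034     ] (np.float64(0.08983990619468862), np.float64(0.290085405874275))
ptr [ 0.65092332 -0.02418262  0.034     ] (np.float64(0.5405175864263057), np.float64(0.22401083983
[... 409 characters left out ...]
64(0.14119848287543801), np.float64(0.26574806493931546))
handle base 0.187 [0.50850419 0.02676841 0.187     ] (np.float64(-0.19809750018611005), np.float64(0.15410223333812978))
handle top 0.082 [ 0.67008747 -0.29105008  0.082     ] (np.float64(0.32274142152015983), np.float64(0.48186041722860445))
handle top 0.11 [ 0.64542194 -0.24292533  0.11      ] (np.float64(0.295240328574244), np.float64(0.429249048917963))
handle top 0.187 [ 0.57759174 -0.11058226  0.187     ] (np.float64(0.1681095234144112), np.float64(0.287388145908036))
[[ 0.5606552  -0.29246371]
 [ 0.54200231 -0.39963364]
 [ 0.43336019 -0.37180867]] [[ 0.56245019 -0.29565949]
 [ 0.54357774 -0.4040909 ]
 [ 0.4336568  -0.37593841]]
```

```bash
cat >> m.py <<'E'
from scipy.spatial.transform import Rotation as Rn
def go(p,jaw=None,prt=True):
    """tool pointing down, jaws (tool y) along world angle jaw; print wx wy wz tx ty tz"""
    o=get_obs(); R=Rn.from_rotvec(o['orientation']).as_matrix()
    if jaw is None: jaw=np.arctan2(R[1,1],R[0,1])
    best=None
    for k in (0,np.pi):
        y=np.array([np.cos(jaw+k),np.sin(jaw+k),0]);x=np.array([0,0,-1.]);T=np.c_[x,y,np.cross(x,y)]
        w=Rn.from_matrix(R.T@T).as_rotvec()
        if best is None or np.linalg.norm(w)<np.linalg.norm(best): best=w
    t=R.T@(np.array(p)-o['tcp_pos'])
    print('move',np.r_[best,t].round(4), 'j7',o['joints'][6].round(3),'jawnow',np.arctan2(R[1,1],R[0,1]).round(3),'tcp',o['tcp_pos'].round(4))
def side_diff(): pass
E
python3 - <<'E'
from m import *
i=cv2.imread('pics/top0.png')
cv2.imwrite('pics/knob0.png',cv2.resize(i[250:290,225:275],None,fx=14,fy=14,interpolation=cv2.INTER_NEAREST))
p=plane('top',[(343.3,262.8),(361,262)],.034);print([ang(q) for q in p])
e=plane('top',[(234.5,265.5),(259.5,266.3)],.094);d=e[1]-e[0];print(e,np.hypot(*d[:2]),np.degrees(np.arctan2(d[1],d[0])))
go(sp(0,0,.2),0)
E
```

```text
[(np.float64(0.1439253509022409), np.float64(0.24451641626182263)), (np.float64(0.1419839338086435), np.float64(0.2904917784699931))]
[[0.54811726 0.20211632 0.094     ]
 [0.54720314 0.1402769  0.094     ]] 0.061846179631631096 -90.84689748143342
move [-1.193e+00 -9.000e-04  1.600e-03  3.140e-02 -6.348e-01 -5.752e-01] j7 -0.083 jawnow -1.193 tcp [ 0.2488 -0.6269  0.2304]
```

View pics/knob0.png

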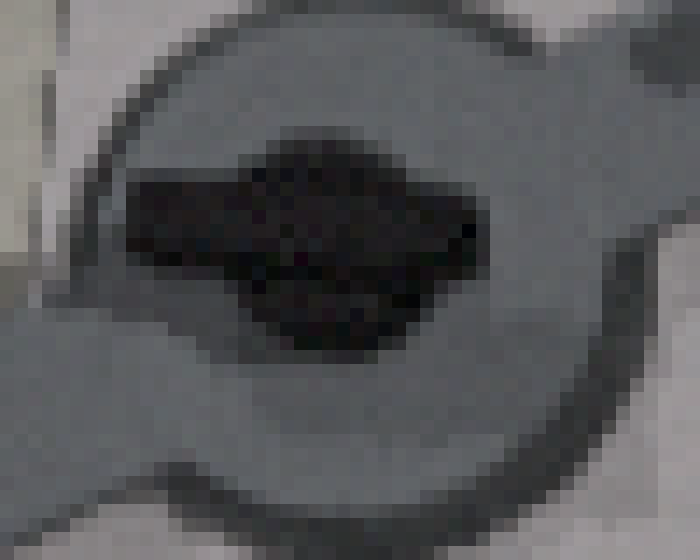

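Request:
apply_moves(
  series="-1.16 0 0 0.031 -0.635 -0.575 1;-1.16 0 0 0.031 -0.635 -0.575 1;-1.16 0 0 0.031 -0.635 -0.575 1;-1.16 0 0 0.031 -0.635 -0.575 1;-1.16 0 0 0.031 -0.635 -0.575 1;-1.16 0 0 0.031 -0.635 -0.575 1;-1.16 0 0 0.031 -0.635 -0.575 1;-1.16 0 0 0.031 -0.635 -0.575 1;-1.16 0 0 0.031 -0.635 -0.575 1;-1.16 0 0 0.031 -0.635 -0.575 1;-1.16 0 0 0.031 -0.635 -0.575 1;-1.16 0 0 0.031 -0.635 -0.575 1",
  force=40,
)

```text
clock: 1.6
tcp_pos: [0.512, 0.0761, 0.204]
orientation: [1.234, 1.193, -1.234]
contact_force: [1.4, -0.3, -0.2]
grip_width: 0.0858
```

```bash
python3 - <<'E'
from m import *
go(sp(0,0,.12),-.03); print(get_obs()['joints'].round(2))
E
```

```text
move [-0.0037  0.0004  0.      0.084   0.0338 -0.1005] j7 -0.494 jawnow -0.034 tcp [0.512  0.0761 0.204 ]
[ 0.23  0.31 -0.6   1.93  0.21  0.97 -0.49]
```

Request:
apply_moves(
  series="0 0 0 0.03 0.034 -0.100 1;0 0 0 0.08 0.034 -0.100 1;0 0 0 0.084 0.034 -0.1 1;0 0 0 0.084 0.034 -0.1 1",
)

```text
clock: 2.1
tcp_pos: [0.548, 0.1728, 0.1189]
orientation: [1.231, 1.195, -1.236]
contact_force: [0.4, 0.0, -0.5]
grip_width: 0.0853
```

```bash
python3 - <<'E'
from m import *
go(sp(0,0,.072),-.03); print(get_obs()['joints'].round(2))
for n in('top','side'): cv2.imwrite(f'pics/{n}1.png',grab_frame(n))
i=cv2.imread('pics/side1.png'); cv2.imwrite('pics/s1c.png',cv2.resize(i[180:350,240:440],None,fx=3.5,fy=3.5))
E
```

```text
move [-0.0024  0.0013  0.0031  0.0469  0.0013 -0.0027] j7 -0.747 jawnow -0.032 tcp [0.548  0.1728 0.1189]
[ 0.02  0.51 -0.56  1.87  0.35  0.87 -0.75]
```

View pics/s1c.png

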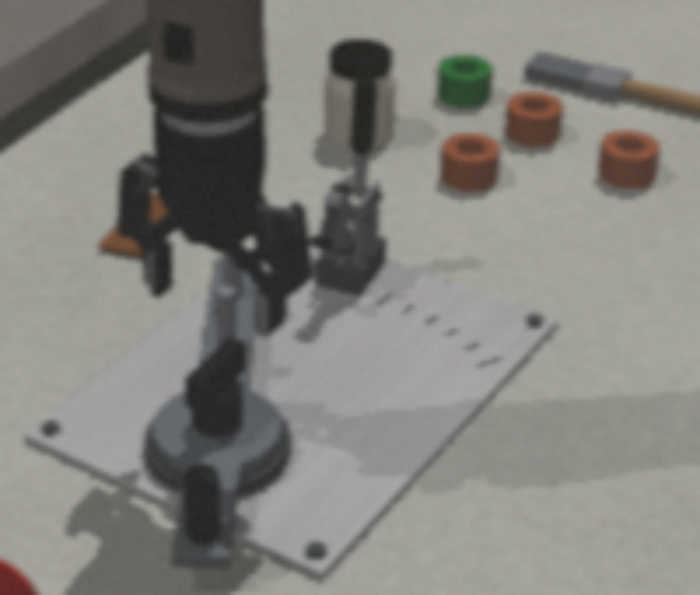

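View pics/top1.png

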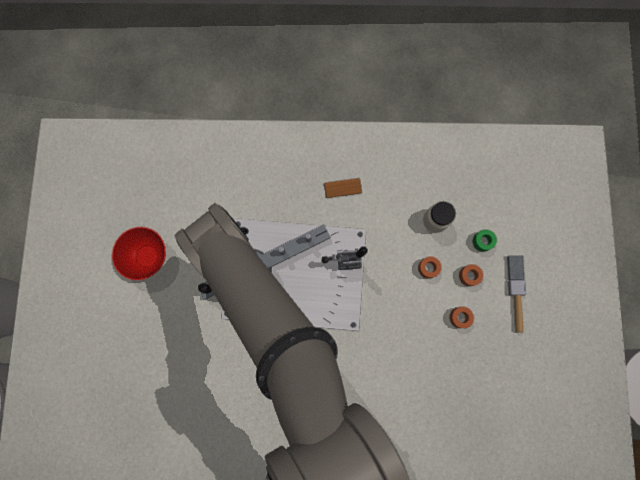

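The gripper is above the knob with open jaws straddling the bar, and still only three terracotta collars show. I'll descend and grip.

Request:
apply_moves(
  series="0 0 0 0.02 0.0013 -0.0025 1;0 0 0 0.035 0.0013 -0.0025 1;0 0 0 0.047 0.0013 -0.0025 1;0 0 0 0.047 0.0013 -0.0025 1;0 0 0 0.047 0.0013 -0.0025 0;0 0 0 0.047 0.0013 -0.0025 0;0 0 0 0.047 0.0013 -0.0025 0;0 0 0 0.047 0.0013 -0.0025 0;0 0 0 0.047 0.0013 -0.0025 0;0 0 0 0.047 0.0013 -0.0025 0",
  force=40,
)

```text
clock: 3.45
tcp_pos: [0.5477, 0.176, 0.0734]
orientation: [1.23, 1.196, -1.237]
contact_force: [-9.2, -0.6, 9.3]
grip_width: 0.0154
```

Request:
apply_moves(
  series="-0.16 0 0 0 0 0 0;-0.32 0 0 0 0 0 0;-0.48 0 0 0 0 0 0;-0.64 0 0 0 0 0 0;-0.8 0 0 0 0 0 0;-0.96 0 0 0 0 0 0;-1.12 0 0 0 0 0 0;-1.28 0 0 0 0 0 0;-1.35 0 0 0 0 0 0;-1.35 0 0 0 0 0 0;-1.35 0 0 0 0 0 0",
)

```text
clock: 4.82
tcp_pos: [0.5467, 0.1753, 0.0734]
orientation: [0.195, 1.567, -0.202]
contact_force: [-11.8, -4.4, 13.4]
grip_width: 0.015
```

```bash
python3 - <<'E'
from m import *
go(sp(0,0,.12)); print(get_obs()['joints'].round(2),get_obs()['moment'],get_obs()['contact_force'])
E
```

```text
move [-0.     -0.0047  0.0047 -0.0466  0.0005  0.0021] j7 0.366 jawnow 1.318 tcp [0.5467 0.1753 0.0734]
[ 0.21  0.67 -0.84  1.88  0.64  0.9   0.37] [-0.61554548  2.59288737  0.08035953] [-11.76094486  -4.409744    13.39468236]
```

Request:
apply_moves(
  series="0 0 0 0 0 0 1;0 0 0 0 0 0 1;0 0 0 0 0 0 1;0 0 0 0 0 0 1;0 0 0 -0.03 0 0 1;0 0 0 -0.08 0 0 1;0 0 0 -0.11 0 0 1;0 0 0 -0.11 0 0 1",
)

```text
clock: 5.82
tcp_pos: [0.5518, 0.1768, 0.1857]
orientation: [0.201, 1.557, -0.198]
contact_force: [0.3, -0.1, -0.1]
grip_width: 0.0853
```

```bash
python3 - <<'E'
from m import *
for n in('top','side'): cv2.imwrite(f'pics/{n}2.png',grab_frame(n))
i=cv2.imread('pics/side2.png'); cv2.imwrite('pics/s2c.png',cv2.resize(i[180:350,240:440],None,fx=3.5,fy=3.5))
i=cv2.imread('pics/top2.png'); cv2.imwrite('pics/t2c.png',cv2.resize(i[200:350,190:390],None,fx=3.5,fy=3.5))
print(sp(.535,-.12,.15),A0+.535)
go(sp(.535,-.12,.15),A0+.535+np.pi/2); print(get_obs()['joints'].round(2))
E
```

```text
[0.49529873 0.28261312 0.15      ] -1.104952108106572
move [ 8.508e-01  2.000e-04  4.000e-04  3.270e-02  8.990e-02 -8.010e-02] j7 0.477 jawnow 1.317 tcp [0.5502 0.1755 0.1828]
[ 0.29  0.54 -0.94  1.8   0.5   1.07  0.48]
```

View pics/s2c.png

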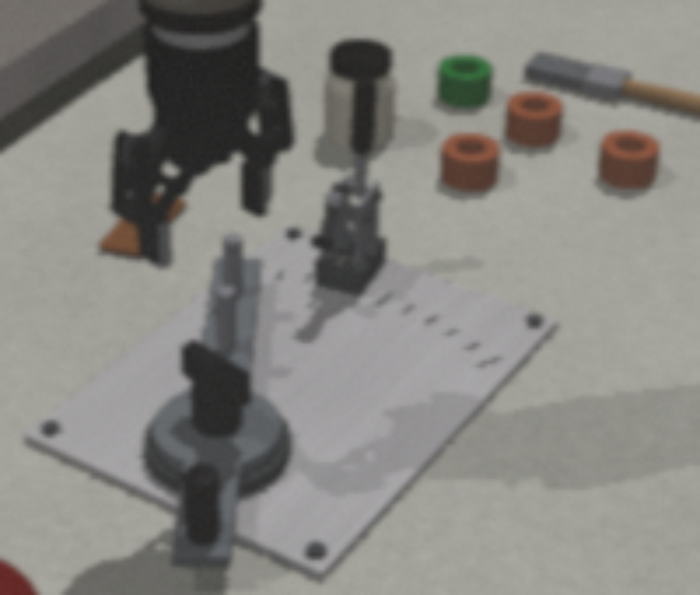

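View pics/t2c.png

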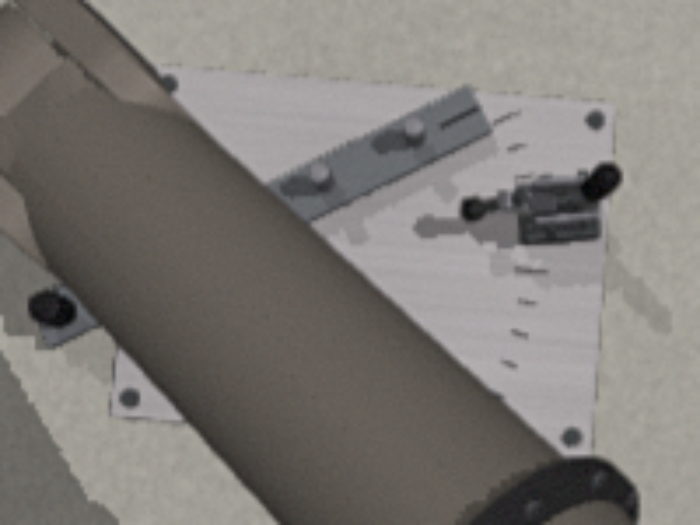

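The side view shows the knob bar turned well round, and the arm hasn't moved. Next is the tail grip.

Request:
apply_moves(
  series="0.18 0 0 0 0.03 -0.03 1;0.36 0 0 0 0.06 -0.05 1;0.54 0 0 0.01 0.09 -0.08 1;0.72 0 0 0.03 0.09 -0.08 1;0.85 0 0 0.033 0.09 -0.08 1;0.85 0 0 0.033 0.09 -0.08 1;0.85 0 0 0.033 0.09 -0.08 1",
)

```text
clock: 6.8
tcp_pos: [0.4953, 0.2828, 0.1497]
orientation: [0.856, 1.396, -0.858]
contact_force: [0.2, -0.3, -0.2]
grip_width: 0.0854
```

```bash
python3 - <<'E'
from m import *
for n in('top','side'): cv2.imwrite(f'pics/{n}3.png',grab_frame(n))
i=cv2.imread('pics/side3.png'); cv2.imwrite('pics/s3c.png',cv2.resize(i[180:380,200:400],None,fx=3.,fy=3.))
go(sp(.535,-.12,.055),A0+.535+np.pi/2); print(get_obs()['joints'].round(2))
E
```

```text
move [ 0.0024 -0.0001  0.0001  0.0951 -0.0004  0.0001] j7 -0.518 jawnow 0.468 tcp [0.4956 0.2829 0.1501]
[-0.06  0.5  -0.75  1.85  0.41  0.95 -0.52]
```

View pics/s3c.png

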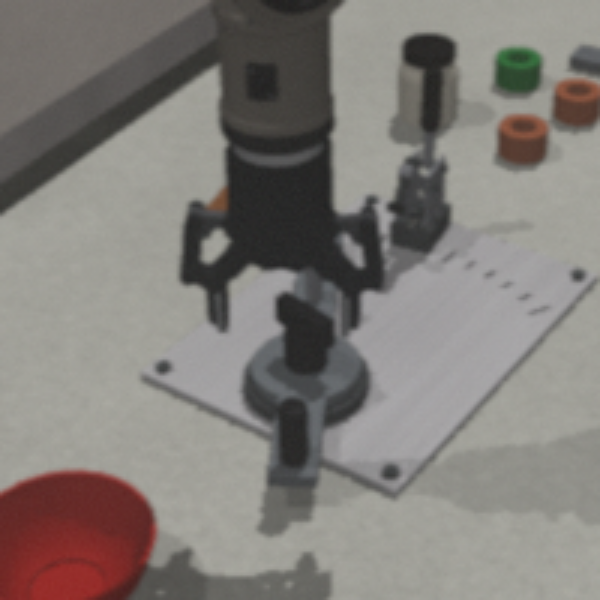

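```bash
python3 - <<'E'
from m import *
print(proj('side',[[.4953,.2828,.163],[.495,.283,.064]]))
E
```

```text
[[294.39119214 288.71748995]
 [295.66571482 322.48779025]]
```

Request:
apply_moves(
  series="0 0 0 0.03 0 0 1;0 0 0 0.06 0 0 1;0 0 0 0.085 0 0 1;0 0 0 0.095 0 0 1;0 0 0 0.095 0 0 0;0 0 0 0.095 0 0 0;0 0 0 0.095 0 0 0;0 0 0 0.095 0 0 0;0 0 0 0.095 0 0 0;0 0 0 0.095 0 0 0",
  force=30,
)

```text
clock: 8.15
tcp_pos: [0.496, 0.2833, 0.056]
orientation: [0.86, 1.394, -0.858]
contact_force: [-1.2, -1.0, 6.0]
grip_width: 0.0235
```

```bash
python3 - <<'E'
from m import *
o=get_obs();print(ang(2*np.r_[PIV,0]-np.r_[o['tcp_pos'][:2],0]),o['contact_force'])
for a in np.arange(.535,.16,-.0612): go(sp(a,-.12,.055),A0+a+np.pi/2)
E
```

```text
(np.float64(0.5273141916812332), np.float64(0.12036197818772336)) [-1.22500287 -1.01790848  6.02841742]
move [ 0.0009  0.0002 -0.0012  0.001  -0.0009  0.0004] j7 -0.616 jawnow 0.467 tcp [0.496  0.2833 0.056 ]
move [ 0.0621  0.0001 -0.0012  0.001   0.0064  0.0006] j7 -0.616 jawnow 0.467 tcp [0.496  0.2833 0.056 ]
move [ 1.233e-01  1.000e-04 -1.200e-03  1.100e-03  1.370e-02  1.300e-03] j7 -0.616 jawnow 0.467 tcp [0.496  0.2833 0.056 ]
move [ 1.845e-01  1.000e-04 -1.200e-03  1.100e-03  2.100e-02  2.400e-03] j7 -0.616 jawnow 0.467 tcp [0.496  0.2833 0.056 ]
move [ 0.2457  0.     -0.0012  0.0011  0.0282  0.004 ] j7 -0.616 jawnow 0.467 tcp [0.496  0.2833 0.056 ]
move [ 0.3069 -0.     -0.0012  0.0011  0.0352  0.006 ] j7 -0.616 jawnow 0.467 tcp [0.496  0.2833 0.056 ]
move [ 3.681e-01 -1.000e-04 -1.200e-03  1.100e-03  4.210e-02  8.400e-03] j7 -0.616 jawnow 0.467 tcp [0.496  0.2833 0.056 ]
```

Request:
apply_moves(
  series="0.06 0 0 0 0.0073 0.0002 0;0.12 0 0 0 0.0146 0.0009 0;0.18 0 0 0 0.022 0.002 0;0.24 0 0 0 0.029 0.0036 0;0.3 0 0 0 0.036 0.0056 0;0.36 0 0 0 0.0425 0.008 0;0.36 0 0 0 0.0425 0.008 0;0.36 0 0 0 0.0425 0.008 0",
)

```text
clock: 9.15
tcp_pos: [0.5379, 0.2946, 0.0561]
orientation: [1.131, 1.256, -1.13]
contact_force: [-0.1, -2.4, 6.2]
grip_width: 0.0228
```

```bash
python3 - <<'E'
from m import *
o=get_obs();print(ang(2*np.r_[PIV,0]-np.r_[o['tcp_pos'][:2],0]),o['contact_force'])
for n in('top','side'): cv2.imwrite(f'pics/{n}4.png',grab_frame(n))
i=cv2.imread('pics/side4.png'); cv2.imwrite('pics/s4c.png',cv2.resize(i[180:350,240:440],None,fx=3.5,fy=3.5))
i=cv2.imread('pics/top4.png'); cv2.imwrite('pics/t4c.png',cv2.resize(i[225:300,265:375],None,fx=7,fy=7,interpolation=cv2.INTER_CUBIC))
E
```

```text
(np.float64(0.16341546618031355), np.float64(0.11975246436439271)) [-0.08482542 -2.42898897  6.16461706]
```

View pics/s4c.png

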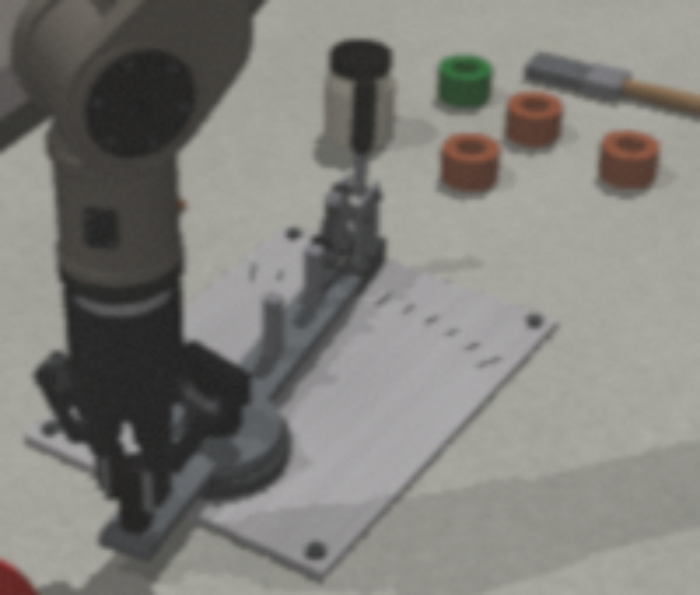

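View pics/t4c.png

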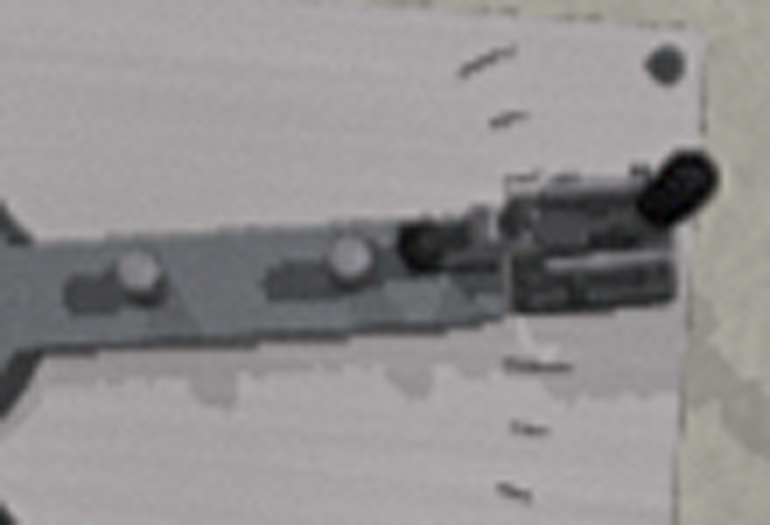

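```bash
python3 - <<'E'
from m import *
i=cv2.imread('pics/top4.png')[245:280,315:368]
j=np.clip((i.astype(float)-20)*2.2,0,255).astype(np.uint8)
cv2.imwrite('pics/t4d.png',cv2.resize(j,None,fx=15,fy=15,interpolation=cv2.INTER_CUBIC))
i=cv2.imread('pics/side4.png')[215:290,300:360]
j=np.clip((i.astype(float)-20)*2.2,0,255).astype(np.uint8)
cv2.imwrite('pics/s4d.png',cv2.resize(j,None,fx=8,fy=8,interpolation=cv2.INTER_CUBIC))
E
```

View pics/t4d.png

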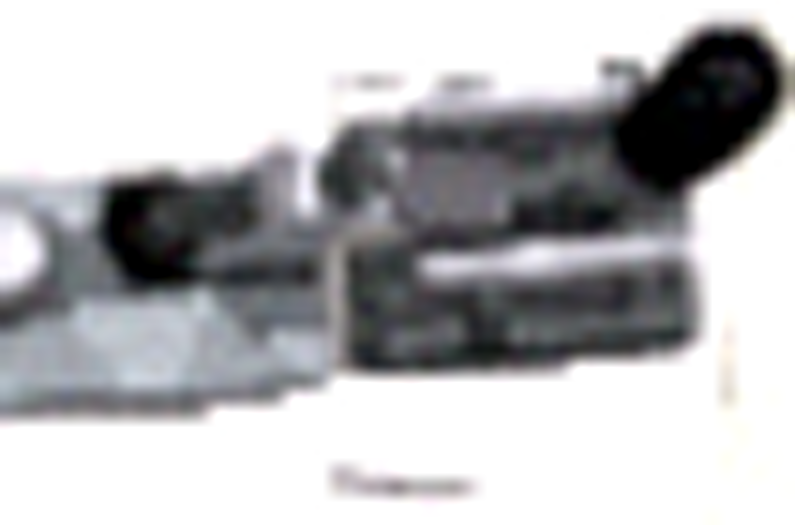

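View pics/s4d.png

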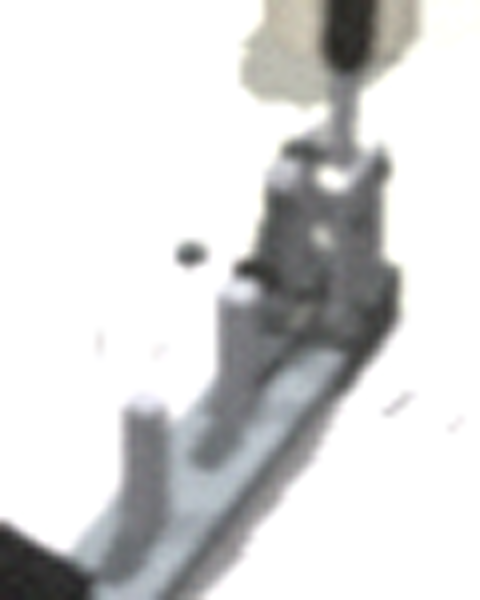

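```bash
python3 - <<'E'
from m import *
def px(x,y,s,x0,y0): return ((x+.5)/s-.5+x0,(y+.5)/s-.5+y0)
def A(nm,uv,z,w):
    p=plane('top',[uv],z)[0]; a,r=ang(p); print(nm,uv,round(a+np.arcsin(w/r),4),round(r,4))
q=lambda x,y:px(x,y,15,315,245)
A('arm near end',q(325,384),.022,.02)
A('arm near end',q(200,412),.022,.02)
A('blk BL',q(345,372),.008,.022); A('blk BR',q(690,350),.008,.022)
q=lambda x,y:px(x,y,7,265,225)
A('post1',q(140,272),.089,0);A('post2',q(353,260),.089,0)
A('arm near',q(60,351),.022,.02);A('arm near',q(450,322),.022,.02)
A('arm far',q(60,241),.034,-.02);A('arm far',q(350,224),.034,-.02)
A('handle end',q(690,178),.187,0)
E
```

```text
arm near end (336.2, 270.1333333333333) 0.1588 0.2259
arm near end (327.8666666666667, 272.0) 0.1425 0.2043
blk BL (337.53333333333336, 269.3333333333333) 0.1827 0.2298
blk BR (360.5333333333333, 267.8666666666667) 0.1759 0.2907
post1 (284.57142857142856, 263.42857142857144) 0.1401 0.0965
post2 (315.0, 261.7142857142857) 0.1414 0.172
arm near (273.14285714285717, 274.7142857142857) 0.1576 0.0632
arm near (328.8571428571429, 270.57142857142856) 0.16 0.2068
arm far (273.14285714285717, 259.0) 0.1512 0.0663
arm far (314.57142857142856, 256.57142857142856) 0.1475 0.1722
handle end (363.1428571428571, 250.0) 0.1674 0.2839
```

The arm reads about 0.15 rad and the block about 0.173, so I'll turn it back by 0.022.

Request:
apply_moves(
  series="-0.01 0 0 0 -0.0013 0 0;-0.022 0 0 0 -0.0026 0 0;-0.022 0 0 0 -0.0026 0 0;-0.022 0 0 0 -0.0026 0 0;-0.022 0 0 0 -0.0026 0 1;-0.022 0 0 0 -0.0026 0 1;-0.022 0 0 0 -0.0026 0 1;-0.022 0 0 0 -0.0026 0 1;-0.022 0 0 -0.05 -0.0026 0 1;-0.022 0 0 -0.1 -0.0026 0 1;-0.022 0 0 -0.16 -0.0026 0 1;-0.022 0 0 -0.16 -0.0026 0 1",
)

```text
clock: 10.75
tcp_pos: [0.5367, 0.2971, 0.2206]
orientation: [1.121, 1.264, -1.105]
contact_force: [-0.2, -0.2, -0.5]
grip_width: 0.0854
```

```bash
python3 - <<'E'
from m import *
for n in('top','side'): cv2.imwrite(f'pics/{n}5.png',grab_frame(n))
i=cv2.imread('pics/side5.png'); cv2.imwrite('pics/s5c.png',cv2.resize(i[200:350,220:420],None,fx=3.5,fy=3.5))
i=cv2.imread('pics/top5.png'); cv2.imwrite('pics/t5c.png',cv2.resize(i[225:300,265:375],None,fx=7,fy=7,interpolation=cv2.INTER_CUBIC))
go(sp(0,0,.15),1.318)
E
```

```text
move [-1.1892e+00  7.0000e-04 -1.0000e-03  6.5500e-02 -9.0000e-04  1.2020e-01] j7 -0.748 jawnow 0.129 tcp [0.5346 0.2947 0.2155]
```

View pics/s5c.png

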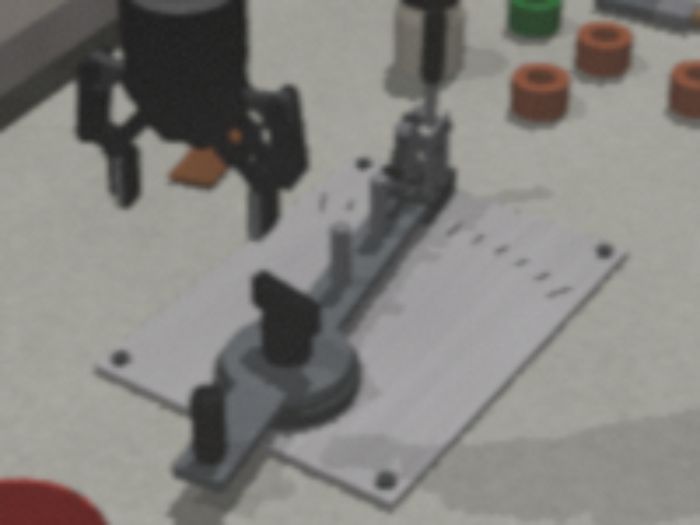

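View pics/t5c.png

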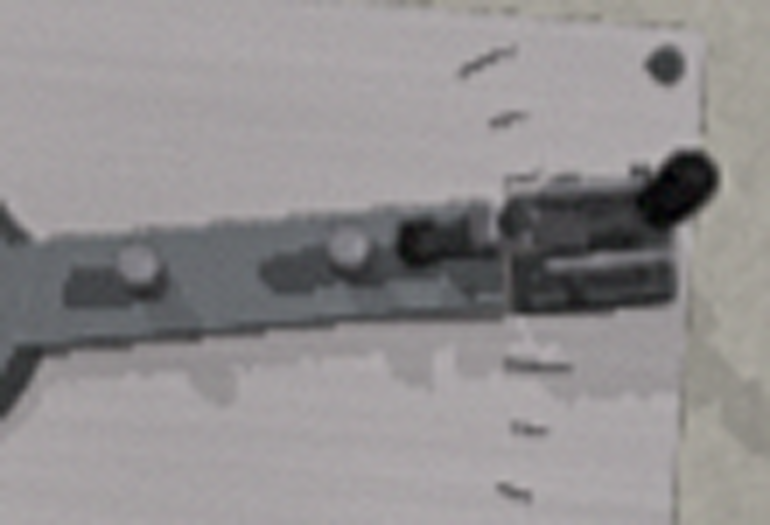

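```bash
python3 - <<'E'
from m import *
def px(x,y,s,x0,y0): return ((x+.5)/s-.5+x0,(y+.5)/s-.5+y0)
def A(nm,uv,z,w):
    p=plane('top',[uv],z)[0]; a,r=ang(p); print(nm,round(a+np.arcsin(w/r),4),round(r,4))
q=lambda x,y:px(x,y,7,265,225)
A('post1',q(140,265),.089,0);A('post2',q(352,249),.089,0)
A('arm near end',q(500,318),.022,.02);A('arm near',q(60,350),.022,.02);
A('arm far',q(60,237),.034,-.02);A('arm far',q(350,216),.034,-.02);A('arm far end',q(488,203),.034,-.02)
A('blk far',q(505,180),.034,-.022);A('blk far',q(640,171),.034,-.022)
A('blk near',q(512,315),.008,.022);A('blk near',q(672,302),.008,.022)
i=cv2.imread('pics/top5.png')[240:280,325:368]
j=np.clip((i.astype(float)-20)*1.6,0,255).astype(np.uint8)
cv2.imwrite('pics/t5d.png',cv2.resize(j,None,fx=16,fy=16,interpolation=cv2.INTER_CUBIC))
E
```

```text
post1 0.166 0.0967
post2 0.1643 0.1719
arm near end 0.1606 0.2254
arm near 0.1639 0.0631
arm far 0.1749 0.0668
arm far 0.165 0.1728
arm far end 0.1687 0.2241
blk far 0.1952 0.232
blk far 0.1877 0.282
blk near 0.1798 0.2303
blk near 0.1773 0.2908
```

View pics/t5d.png

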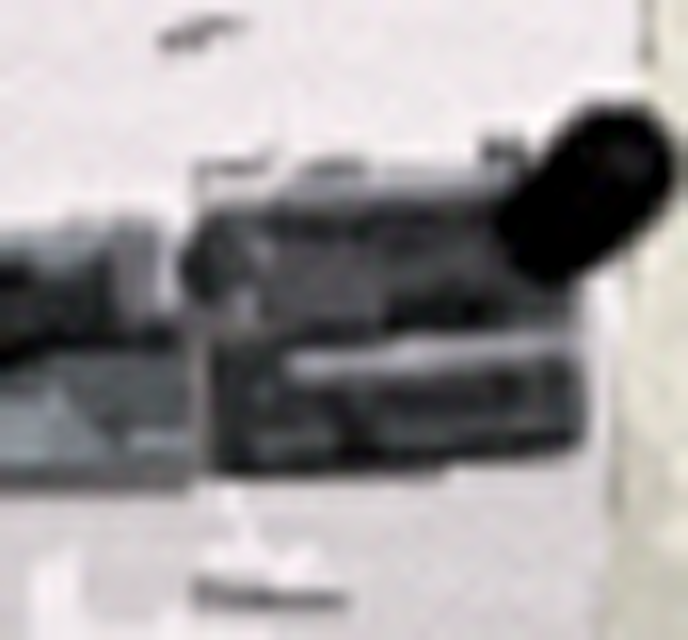

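The side view shows the bar at the same angle as after loosening, and the arm end is now in line with the block. I'll re-grip the knob and tighten it.

Request:
apply_moves(
  series="-0.18 0 0 0.0 0 0.03 1;-0.36 0 0 0 0 0.06 1;-0.54 0 0 0 0 0.09 1;-0.72 0 0 0 -0.001 0.12 1;-0.9 0 0 0.03 -0.001 0.12 1;-1.08 0 0 0.065 -0.001 0.12 1;-1.19 0 0 0.065 -0.001 0.12 1;-1.19 0 0 0.065 -0.001 0.12 1;-1.19 0 0 0.065 -0.001 0.12 1",
)

```text
clock: 11.98
tcp_pos: [0.5486, 0.1756, 0.1497]
orientation: [0.199, 1.562, -0.199]
contact_force: [0.0, -0.2, -0.4]
grip_width: 0.0856
```

```bash
python3 - <<'E'
from m import *
go(np.r_[.5480,.1757,.074],1.318)
E
```

```text
move [-0.001  -0.0008  0.0002  0.0757 -0.0001 -0.0006] j7 0.465 jawnow 1.317 tcp [0.5486 0.1756 0.1497]
```

Request:
apply_moves(
  series="0 0 0 0.03 0 -0.0006 1;0 0 0 0.055 0 -0.0006 1;0 0 0 0.075 0 -0.0006 1;0 0 0 0.075 0 -0.0006 1;0 0 0 0.075 0 -0.0006 0;0 0 0 0.075 0 -0.0006 0;0 0 0 0.075 0 -0.0006 0;0 0 0 0.075 0 -0.0006 0;0 0 0 0.075 0 -0.0006 0;0 0 0 0.075 0 -0.0006 0",
  force=40,
)

```text
clock: 13.22
tcp_pos: [0.5484, 0.1749, 0.0758]
orientation: [0.197, 1.561, -0.199]
contact_force: [-2.0, -3.2, 7.1]
grip_width: 0.0151
```

Request:
apply_moves(
  series="0.16 0 0 0 0 0 0;0.32 0 0 0 0 0 0;0.48 0 0 0 0 0 0;0.64 0 0 0 0 0 0;0.8 0 0 0 0 0 0;0.96 0 0 0 0 0 0;1.12 0 0 0 0 0 0;1.28 0 0 0 0 0 0;1.36 0 0 0 0 0 0;1.4 0 0 0 0 0 0;1.4 0 0 0 0 0 0;1.4 0 0 0 0 0 0",
)

```text
clock: 14.72
tcp_pos: [0.5476, 0.1742, 0.0758]
orientation: [1.265, 1.169, -1.27]
contact_force: [-4.1, -5.1, 8.9]
grip_width: 0.0151
```

```bash
python3 - <<'E'
from m import *
go(sp(0,0,.12)); print(get_obs()['moment'],get_obs()['contact_force'])
E
```

```text
move [ 0.      0.0033  0.001  -0.0443  0.0015 -0.0012] j7 -0.811 jawnow -0.08 tcp [0.5476 0.1742 0.0758]
[-1.05887757  0.95187541  0.48216077] [-4.10456516 -5.13093805  8.90829053]
```

Request:
apply_moves(
  series="0 0 0 0 0 0 1;0 0 0 0 0 0 1;0 0 0 0 0 0 1;0 0 0 0 0 0 1;0 0 0 -0.04 0 0 1;0 0 0 -0.09 0 0 1;0 0 0 -0.15 0 0 1;0 0 0 -0.2 0 0 0;0 0 0 -0.2 0 0 0;0 0 0 -0.2 0 0 0",
)

```text
clock: 15.98
tcp_pos: [0.548, 0.1755, 0.2746]
orientation: [1.268, 1.17, -1.269]
contact_force: [-0.3, -0.3, -0.9]
grip_width: 0.032
```

```bash
python3 - <<'E'
from m import *
go(sp(.17,.232,.27),A0+.17+np.pi/2)
E
```

```text
move [-0.1819  0.0005  0.0006  0.0047  0.0432  0.2281] j7 -0.671 jawnow -0.081 tcp [0.548  0.1755 0.2746]
```

Request:
apply_moves(
  series="-0.09 0 0 0 0.02 0.06 0;-0.18 0 0 0 0.043 0.12 0;-0.18 0 0 0 0.043 0.18 0;-0.18 0 0 0 0.043 0.228 0;-0.18 0 0 0 0.043 0.228 0;-0.18 0 0 0 0.043 0.228 0",
)

```text
clock: 16.73
tcp_pos: [0.5721, -0.0542, 0.2737]
orientation: [1.135, 1.257, -1.137]
contact_force: [-0.5, -0.3, -0.2]
grip_width: -0.0007
```

```bash
python3 - <<'E'
from m import *
for n in('top','side'): cv2.imwrite(f'pics/{n}6.png',grab_frame(n))
i=cv2.imread('pics/side6.png'); cv2.imwrite('pics/s6c.png',cv2.resize(i[130:330,240:440],None,fx=3,fy=3))
for r,z in [(-.044,.07),(-.02,.07),(.0,.068),(.02,.060),(.04,.050),(.055,.038),(.066,.029)]: go(sp(.17,.276+r,.082+z),A0+.17+np.pi/2)
E
```

```text
move [ 1.000e-03 -1.100e-03  1.100e-03  1.224e-01 -1.000e-04  2.600e-03] j7 -0.066 jawnow 0.102 tcp [ 0.5725 -0.0529  0.2744]
move [ 1.000e-03 -1.100e-03  1.100e-03  1.224e-01 -1.000e-04  2.660e-02] j7 -0.066 jawnow 0.102 tcp [ 0.5725 -0.0529  0.2744]
move [ 1.000e-03 -1.100e-03  1.100e-03  1.244e-01 -1.000e-04  4.660e-02] j7 -0.066 jawnow 0.102 tcp [ 0.5725 -0.0529  0.2744]
move [ 1.000e-03 -1.100e-03  1.100e-03  1.324e-01 -1.000e-04  6.660e-02] j7 -0.066 jawnow 0.102 tcp [ 0.5725 -0.0529  0.2744]
move [ 1.000e-03 -1.100e-03  1.100e-03  1.424e-01 -1.000e-04  8.660e-02] j7 -0.066 jawnow 0.102 tcp [ 0.5725 -0.0529  0.2744]
move [ 1.000e-03 -1.100e-03  1.100e-03  1.543e-01 -1.000e-04  1.017e-01] j7 -0.066 jawnow 0.102 tcp [ 0.5725 -0.0529  0.2744]
move [ 1.000e-03 -1.100e-03  1.100e-03  1.633e-01 -1.000e-04  1.127e-01] j7 -0.066 jawnow 0.102 tcp [ 0.5725 -0.0529  0.2744]
```

View pics/s6c.png

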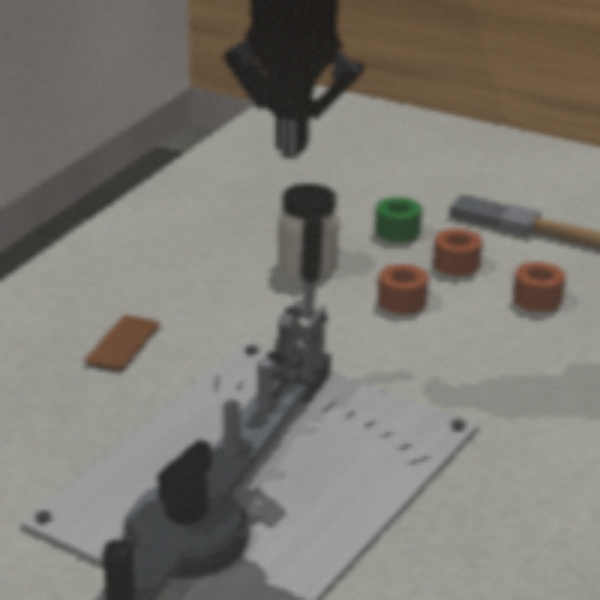

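View pics/top6.png

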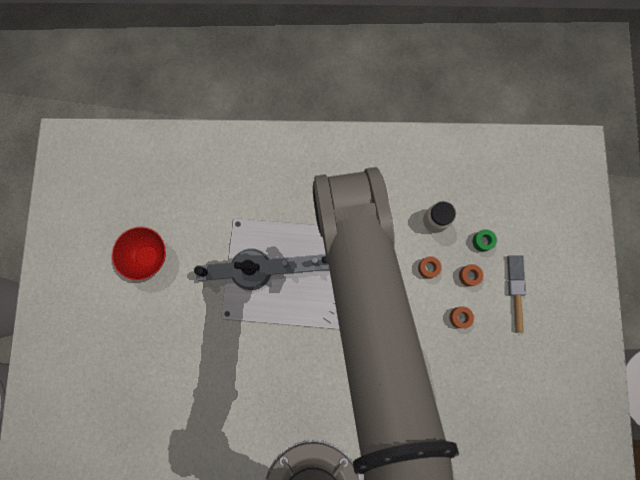

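The knob bar is back at its start angle and the arm is aligned. With the fingers closed, I'll lower them on the pivot side of the handle.

Request:
apply_moves(
  series="0 0 0 0.06 0 0.0026 0;0 0 0 0.1 0 0.0026 0;0 0 0 0.122 0 0.0026 0;0 0 0 0.122 0 0.0026 0",
)

```text
clock: 17.32
tcp_pos: [0.5717, -0.0558, 0.1514]
orientation: [1.133, 1.259, -1.136]
contact_force: [-0.2, -0.3, 1.0]
grip_width: -0.0002
```

```bash
python3 - <<'E'
from m import *
for n in('side',): cv2.imwrite(f'pics/{n}7.png',grab_frame(n))
i=cv2.imread('pics/side7.png'); cv2.imwrite('pics/s7c.png',cv2.resize(i[150:280,290:410],None,fx=5,fy=5))
for r,z in [(-.044,.07),(-.02,.07),(.0,.068),(.02,.060),(.04,.050),(.055,.038),(.066,.029)]: go(sp(.17,.276+r,.082+z),A0+.17+np.pi/2)
E
```

```text
move [ 0.0004 -0.0009  0.001   0.0009 -0.0002 -0.0006] j7 -0.134 jawnow 0.101 tcp [ 0.5729 -0.056   0.1529]
move [ 0.0004 -0.0009  0.001   0.0009 -0.0003  0.0234] j7 -0.134 jawnow 0.101 tcp [ 0.5729 -0.056   0.1529]
move [ 0.0004 -0.0009  0.001   0.0029 -0.0003  0.0434] j7 -0.134 jawnow 0.101 tcp [ 0.5729 -0.056   0.1529]
move [ 0.0004 -0.0009  0.001   0.0109 -0.0003  0.0634] j7 -0.134 jawnow 0.101 tcp [ 0.5729 -0.056   0.1529]
move [ 0.0004 -0.0009  0.001   0.0209 -0.0003  0.0834] j7 -0.134 jawnow 0.101 tcp [ 0.5729 -0.056   0.1529]
move [ 0.0004 -0.0009  0.001   0.0329 -0.0002  0.0984] j7 -0.134 jawnow 0.101 tcp [ 0.5729 -0.056   0.1529]
move [ 0.0004 -0.0009  0.001   0.0419 -0.0002  0.1094] j7 -0.134 jawnow 0.101 tcp [ 0.5729 -0.056   0.1529]
```

View pics/s7c.png

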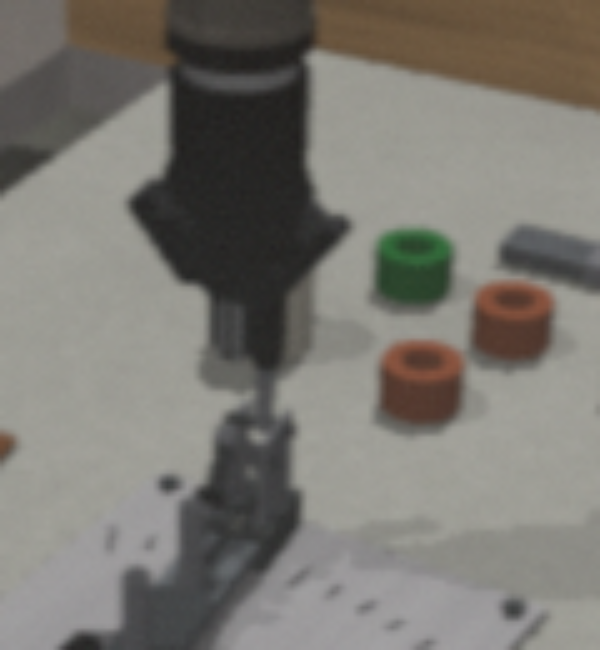

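Request:
apply_moves(
  series="0 0 0 0 0 0.022 0;0 0 0 0.002 0 0.043 0;0 0 0 0.006 0 0.053 0;0 0 0 0.011 0 0.063 0;0 0 0 0.016 0 0.073 0;0 0 0 0.021 0 0.083 0;0 0 0 0.027 0 0.091 0;0 0 0 0.033 0 0.098 0;0 0 0 0.038 0 0.105 0;0 0 0 0.042 0 0.109 0;0 0 0 0.042 0 0.109 0",
)

```text
clock: 18.75
tcp_pos: [0.5835, -0.1663, 0.1108]
orientation: [1.136, 1.255, -1.137]
contact_force: [-0.6, 0.8, 0.3]
grip_width: 0.0001
```

```bash
python3 - <<'E'
from m import *
for n in('side','top'): cv2.imwrite(f'pics/{n}8.png',grab_frame(n))
i=cv2.imread('pics/side8.png'); cv2.imwrite('pics/s8c.png',cv2.resize(i[150:280,290:410],None,fx=5,fy=5))
print(get_obs()['contact_force'],get_obs()['tcp_pos'])
E
```

```text
[0.93956786 0.60694359 0.28813996] [ 0.58390225 -0.16569735  0.11130893]
```

View pics/s8c.png

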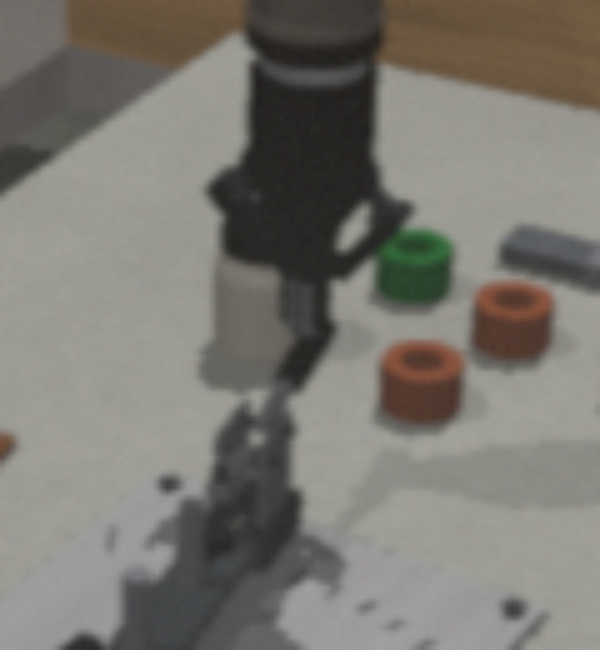

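Request:
apply_moves(
  series="0 0 0 -0.05 0 0 0;0 0 0 -0.1 0 0 0;0 0 0 -0.12 0 0.06 1;0 0 0 -0.12 -0.05 0.12 1;0 0 0 -0.12 -0.1 0.18 1;0 0 0 -0.12 -0.15 0.21 1;0 0 0 -0.12 -0.15 0.21 1;0 0 0 -0.12 -0.15 0.21 1",
)

```text
clock: 19.85
tcp_pos: [0.4533, -0.3919, 0.2314]
orientation: [1.138, 1.252, -1.14]
contact_force: [0.5, 0.8, -0.5]
grip_width: 0.0857
```

```bash
python3 - <<'E'
from m import *
for n in('side','top'): cv2.imwrite(f'pics/{n}9.png',grab_frame(n))
i=cv2.imread('pics/side9.png'); cv2.imwrite('pics/s9c.png',cv2.resize(i[180:310,260:410],None,fx=5,fy=5))
i=cv2.imread('pics/top9.png'); cv2.imwrite('pics/t9c.png',cv2.resize(i[215:345,225:385],None,fx=4.5,fy=4.5))
print(get_obs()['tcp_pos'])
E
```

```text
[ 0.45627361 -0.38869785  0.23155566]
```

View pics/s9c.png

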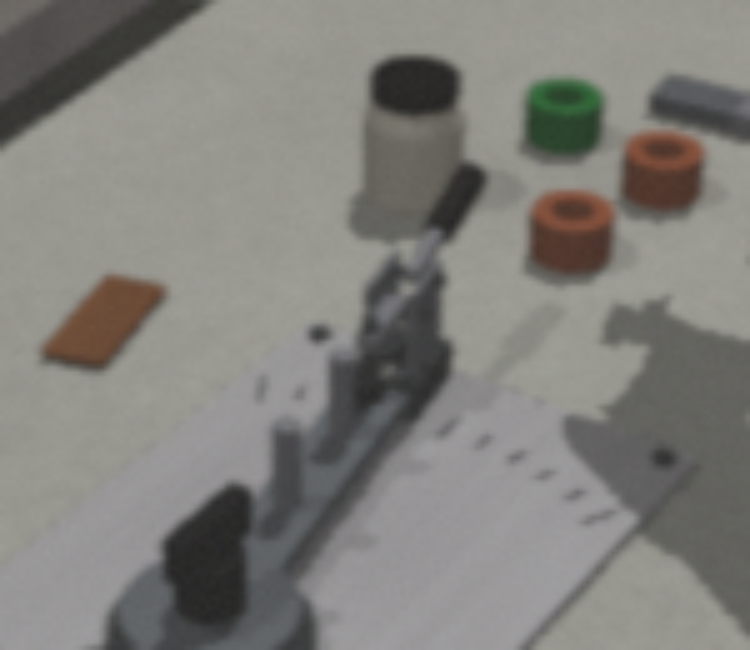

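View pics/top9.png

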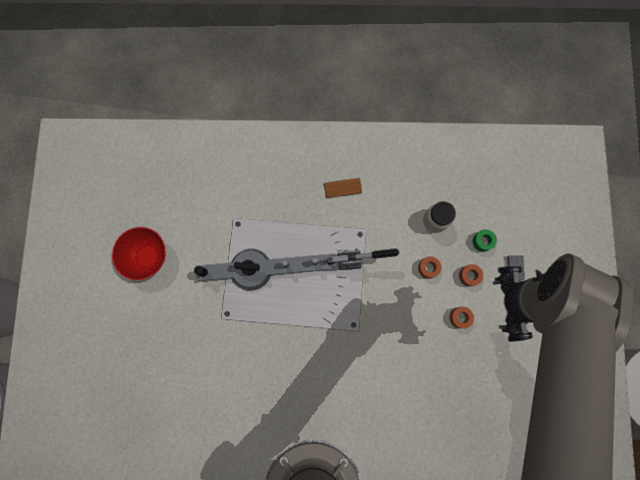

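View pics/t9c.png

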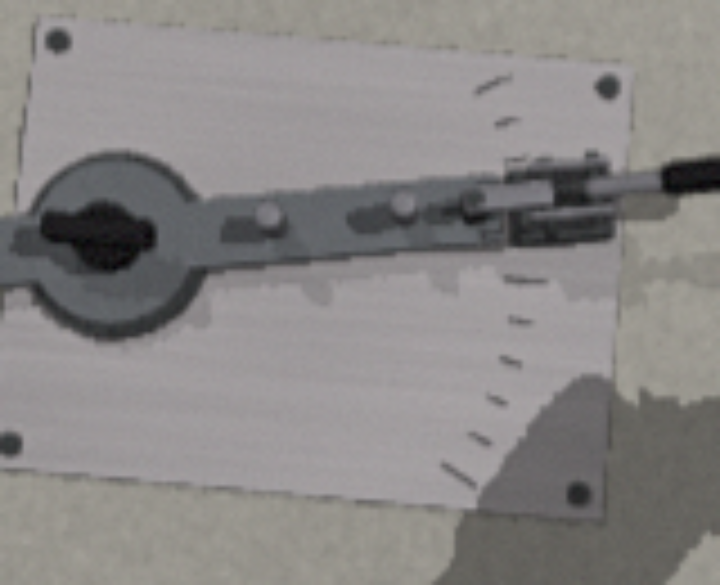

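Locked: the handle points outwards, nearly level, from (363,257) to (399,253) in the top view, and the spindle is on the arm end at (328,260). Next I'll measure the collars and posts.

```bash
cat >> m.py <<'E'
def collars(img,z=.017):
    h=hsv(img); r=((h[...,0]<14)|(h[...,0]>174))&(h[...,1]>110)&(h[...,2]>60)
    cs,_=cv2.findContours(r.astype(np.uint8),cv2.RETR_EXTERNAL,cv2.CHAIN_APPROX_NONE)
    out=[]
    for c in cs:
        a=cv2.contourArea(c)
        if 80<a<420:
            hull=cv2.convexHull(c);m=cv2.moments(hull);uv=(m['m10']/m['m00'],m['m01']/m['m00'])
            out.append((np.round(uv,1),a,plane('top',[uv],z)[0].round(4)))
    return out
E
python3 - <<'E'
from m import *
i=cv2.imread('pics/top9.png')
for c in collars(i): print(c)
g=i.max(2).astype(float)
for u,v in [(285,263),(315,260)]:
    w=np.clip(g[v-6:v+6,u-6:u+6]-120,0,None);yy,xx=np.mgrid[v-6:v+6,u-6:u+6]
    uv=((w*xx).sum()/w.sum(),(w*yy).sum()/w.sum());p=plane('top',[uv],.089)[0];print(uv,p,ang(p))
cv2.imwrite('pics/t9p.png',cv2.resize(i[250:280,270:330],None,fx=12,fy=12,interpolation=cv2.INTER_NEAREST))
p=plane('top',[(399,253)],.1)[0];print('handle end',ang(p))
PIV[0]=.548
print(sp(.168,.095,0),sp(.168,.17,0))
E
```

```text
(array([462.2, 317.1]), 341.5, array([ 0.4338, -0.3769,  0.017 ]))
(array([471.6, 274.7]), 327.5, array([ 0.5439, -0.4051,  0.017 ]))
(array([429.7, 266.9]), 324.5, array([ 0.5628, -0.296 ,  0.017 ]))
(np.float64(282.9784366576819), np.float64(258.7088948787062)) [0.56777399 0.08344213 0.089     ] (np.float64(0.2684579877979809), np.float64(0.0938149359587793))
(np.float64(313.66722972972974), np.float64(255.27027027027026)) [0.57768828 0.00747774 0.089     ] (np.float64(0.23720728555831272), np.float64(0.17032165983021305))
handle end (np.float64(0.164211671720647), np.float64(0.3795619860700593))
[0.55737492 0.08086371 0.        ] [0.56477617 0.00622979 0.        ]
```

View pics/t9p.png

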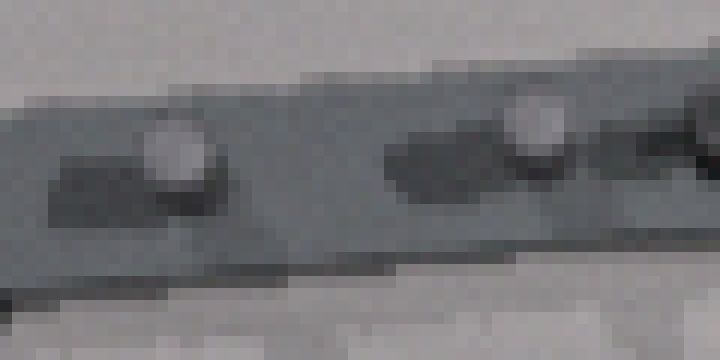

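```bash
python3 - <<'E'
from m import *
for p in plane('top',[(284.4,262.2),(314.4,259.7)],.089): print(p,ang(p))
go([.4338,-.3765,.05],.10)
E
```

```text
[0.55910556 0.07963661 0.089     ] (np.float64(0.1722270766041758), np.float64(0.09627432739819645))
[0.566623   0.00543271 0.089     ] (np.float64(0.1713069393621125), np.float64(0.17085794965514328))
move [ 0.0002 -0.0002 -0.0011  0.1815 -0.0213 -0.0143] j7 0.555 jawnow 0.1 tcp [ 0.4563 -0.3887  0.2316]
```

Request:
apply_moves(
  series="0 0 0 0.06 -0.021 -0.014 1;0 0 0 0.12 -0.021 -0.014 1;0 0 0 0.18 -0.021 -0.014 1;0 0 0 0.21 -0.021 -0.014 1;0 0 0 0.224 -0.021 -0.014 1;0 0 0 0.224 -0.021 -0.014 1;0 0 0 0.224 -0.021 -0.014 0;0 0 0 0.224 -0.021 -0.014 0;0 0 0 0.224 -0.021 -0.014 0;0 0 0 0.224 -0.021 -0.014 0;0 0 0 0.224 -0.021 -0.014 0",
  force=40,
)

```text
clock: 21.32
tcp_pos: [0.4339, -0.3786, 0.0091]
orientation: [1.136, 1.251, -1.136]
contact_force: [-0.5, 1.4, 7.7]
grip_width: 0.0543
```

Request:
apply_moves(
  series="0 0 0 -0.04 0 0 0;0 0 0 -0.09 0 0 0;0 0 0 -0.14 0 0 0;0 0 0 -0.17 0 0 0;0 0 0 -0.17 0 0 0",
)

```text
clock: 21.95
tcp_pos: [0.4343, -0.3791, 0.1804]
orientation: [1.135, 1.248, -1.135]
contact_force: [-0.1, -0.1, -1.7]
grip_width: 0.0545
```

```bash
python3 - <<'E'
from m import *
for n in('side','top'): cv2.imwrite(f'pics/{n}10.png',grab_frame(n))
i=cv2.imread('pics/side10.png'); cv2.imwrite('pics/s10c.png',cv2.resize(i[120:270,340:500],None,fx=4.5,fy=4.5))
print(get_obs()['tcp_pos'],get_obs()['grip_width'])
go([.5585,.0803,.20],.10)
E
```

```text
[ 0.43238503 -0.37783839  0.1768628 ] 0.05424187084040537
move [-1.300e-03  1.000e-04  4.000e-04 -2.330e-02  1.706e-01 -4.435e-01] j7 0.537 jawnow 0.099 tcp [ 0.4324 -0.3778  0.1769]
```

View pics/s10c.png

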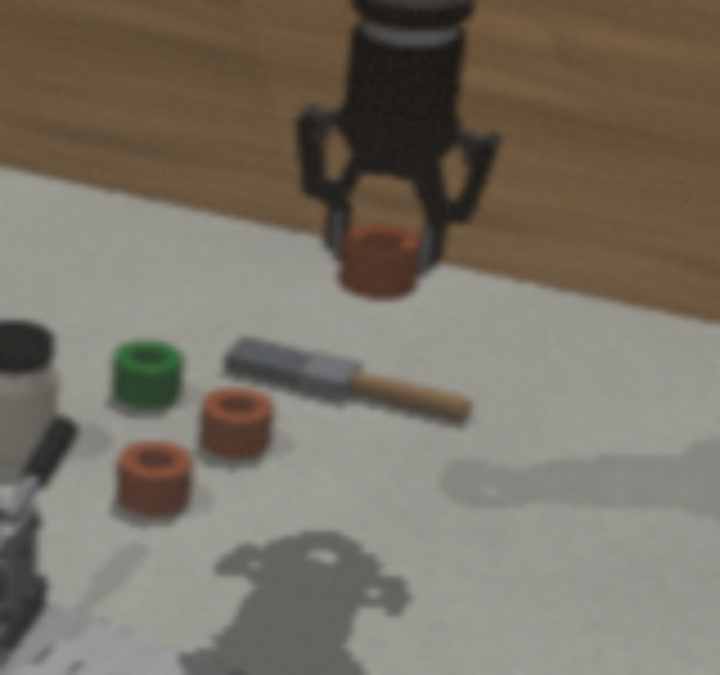

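Request:
apply_moves(
  series="0 0 0 -0.023 0.02 -0.05 0;0 0 0 -0.023 0.04 -0.1 0;0 0 0 -0.023 0.06 -0.15 0;0 0 0 -0.023 0.08 -0.2 0;0 0 0 -0.023 0.1 -0.25 0;0 0 0 -0.023 0.12 -0.3 0;0 0 0 -0.023 0.14 -0.35 0;0 0 0 -0.023 0.16 -0.4 0;0 0 0 -0.023 0.1706 -0.4435 0;0 0 0 -0.023 0.1706 -0.4435 0;0 0 0 -0.023 0.1706 -0.4435 0",
)

```text
clock: 23.42
tcp_pos: [0.558, 0.0793, 0.1985]
orientation: [1.134, 1.256, -1.139]
contact_force: [-1.0, -1.0, -1.1]
grip_width: 0.054
```

```bash
python3 - <<'E'
from m import *
go([.5585,.0803,.11],.10)
for n in('side','top'): cv2.imwrite(f'pics/{n}11.png',grab_frame(n))
i=cv2.imread('pics/side11.png'); cv2.imwrite('pics/s11c.png',cv2.resize(i[150:320,240:400],None,fx=4,fy=4,interpolation=cv2.INTER_CUBIC))
print(get_obs()['tcp_pos'],get_obs()['grip_width'])
E
```

```text
move [-0.001   0.0008  0.0031  0.0885  0.0009 -0.001 ] j7 -0.381 jawnow 0.099 tcp [0.558  0.0793 0.1985]
[0.55841596 0.07829845 0.19915117] 0.05449387062522773
```

View pics/s11c.png

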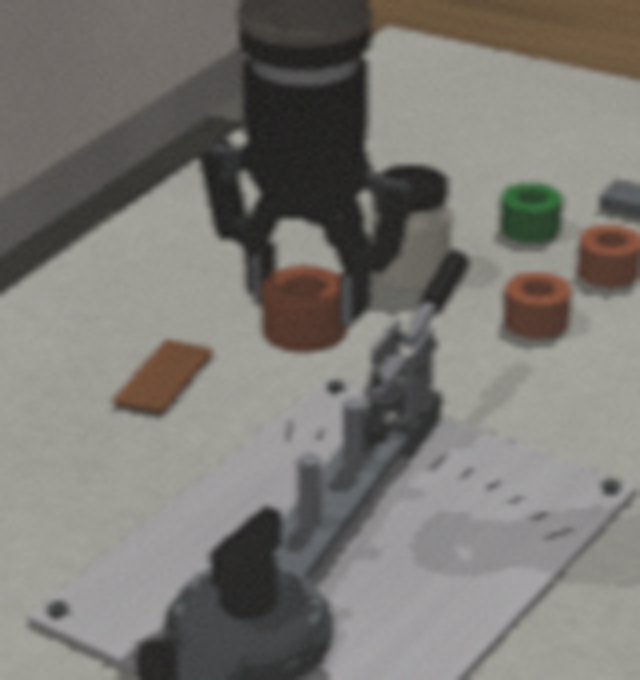

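```bash
python3 - <<'E'
from m import *
q=lambda x,y:((x+.5)/4-.5+240,(y+.5)/4-.5+150)
print('collar',q(303,308),'post1 top',q(310,460),'post2top',q(354,405))
print(proj('side',[[.558,.079,.207],[.5585,.0803,.207],[.5585,.0803,.089],[.5658,.0058,.089]]))
E
```

```text
collar (315.375, 226.625) post1 top (317.125, 264.625) post2top (328.125, 250.875)
[[316.30373602 225.18860172]
 [315.87616621 225.36141617]
 [316.16122392 263.5038496 ]
 [327.4688489  249.61537735]]
```

Request:
apply_moves(
  series="0 0 0 0.04 -0.001 -0.001 0;0 0 0 0.08 -0.001 -0.001 0;0 0 0 0.092 -0.001 -0.001 0;0 0 0 0.1 -0.001 -0.001 0;0 0 0 0.108 -0.001 -0.001 0;0 0 0 0.108 -0.001 -0.001 0",
)

```text
clock: 24.28
tcp_pos: [0.5581, 0.0811, 0.0925]
orientation: [1.136, 1.254, -1.136]
contact_force: [0.1, 0.7, -0.8]
grip_width: 0.0541
```

```bash
python3 - <<'E'
from m import *
for n in('side','top'): cv2.imwrite(f'pics/{n}12.png',grab_frame(n))
i=cv2.imread('pics/side12.png'); cv2.imwrite('pics/s12c.png',cv2.resize(i[190:320,260:360],None,fx=6,fy=6,interpolation=cv2.INTER_CUBIC))
print(get_obs()['tcp_pos'],get_obs()['grip_width'],get_obs()['contact_force'])
E
```

```text
[0.55834    0.08126705 0.09289059] 0.05424056875929039 [-0.69885543  0.38290579 -1.89527052]
```

View pics/s12c.png

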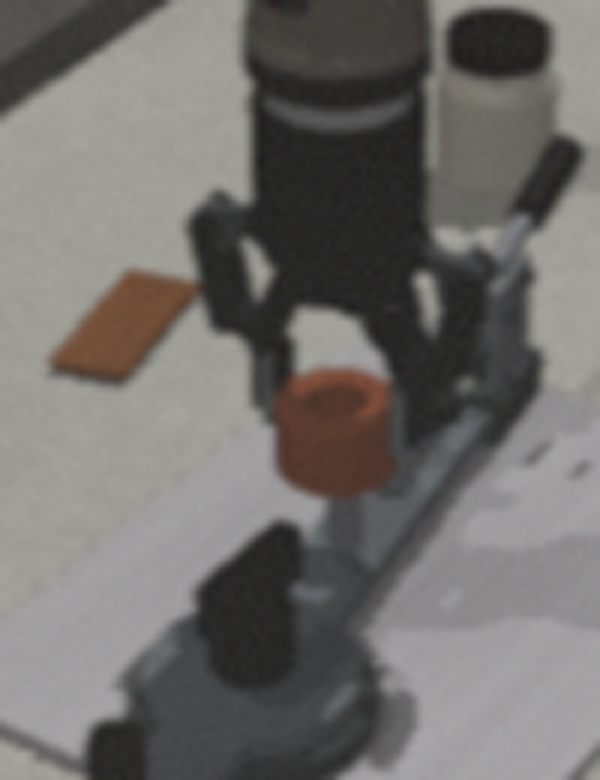

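Request:
apply_moves(
  series="0 0 0 0 -0.0025 0.0015 0;0 0 0 0.006 -0.0025 0.0015 0;0 0 0 0.012 -0.0025 0.0015 0;0 0 0 0.018 -0.0025 0.0015 0;0 0 0 0.018 -0.0025 0.0015 0",
)

```text
clock: 25.0
tcp_pos: [0.555, 0.0793, 0.0734]
orientation: [1.135, 1.255, -1.137]
contact_force: [0.2, -0.7, -0.9]
grip_width: 0.0544
```

```bash
python3 - <<'E'
from m import *
for n in('side','top'): cv2.imwrite(f'pics/{n}13.png',grab_frame(n))
i=cv2.imread('pics/side13.png'); cv2.imwrite('pics/s13c.png',cv2.resize(i[220:320,260:360],None,fx=6,fy=6,interpolation=cv2.INTER_CUBIC))
print(get_obs()['tcp_pos'],get_obs()['grip_width'],get_obs()['contact_force'])
E
```

```text
[0.55546438 0.07949995 0.07405166] 0.05420621044731938 [-0.31158103  0.41758443 -0.51100993]
```

View pics/s13c.png

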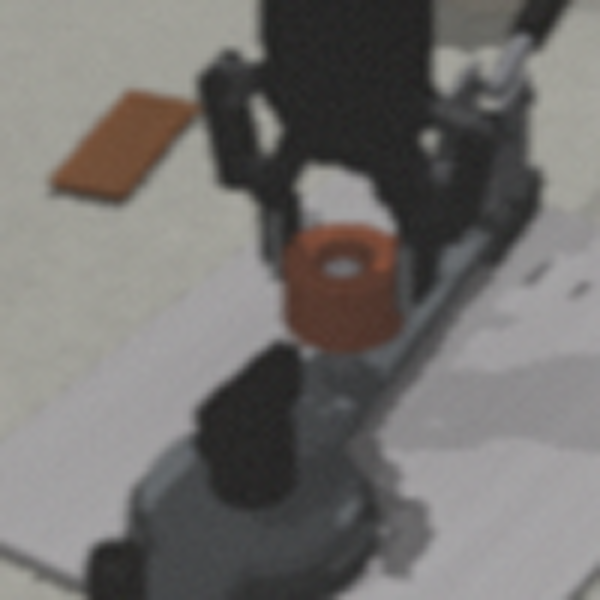

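The post top shows inside the collar's hole at crop (345,265), and there is no contact force. I'll lower the rest of the way and release.

Request:
apply_moves(
  series="0 0 0 0.012 0 0 0;0 0 0 0.022 0 0 0;0 0 0 0.0285 0 0 0;0 0 0 0.0285 0 0 0;0 0 0 0.0285 0 0 1;0 0 0 0.0285 0 0 1;0 0 0 0.0285 0 0 1;0 0 0 0.0285 0 0 1;0 0 0 -0.02 0 0 1;0 0 0 -0.08 0 0 1;0 0 0 -0.14 0 0 1;0 0 0 -0.16 0 0 1",
)

```text
clock: 26.6
tcp_pos: [0.5572, 0.0802, 0.2386]
orientation: [1.139, 1.25, -1.131]
contact_force: [-0.1, -0.0, 0.2]
grip_width: 0.0851
```

```bash
python3 - <<'E'
from m import *
for n in('side','top'): cv2.imwrite(f'pics/{n}14.png',grab_frame(n))
i=cv2.imread('pics/side14.png'); cv2.imwrite('pics/s14c.png',cv2.resize(i[180:320,260:400],None,fx=5,fy=5,interpolation=cv2.INTER_CUBIC))
for c in collars(cv2.imread('pics/top14.png')): print(c)
go([.5439,-.4051,.22],.1)
E
```

```text
(array([471.4, 274.8]), 330.5, array([ 0.5438, -0.4046,  0.017 ]))
(array([429.7, 266.8]), 325.5, array([ 0.5629, -0.296 ,  0.017 ]))
move [-1.300e-03  1.000e-04 -5.600e-03  1.690e-02 -6.100e-02  4.813e-01] j7 -0.358 jawnow 0.099 tcp [0.557  0.0798 0.2372]
```

View pics/s14c.png

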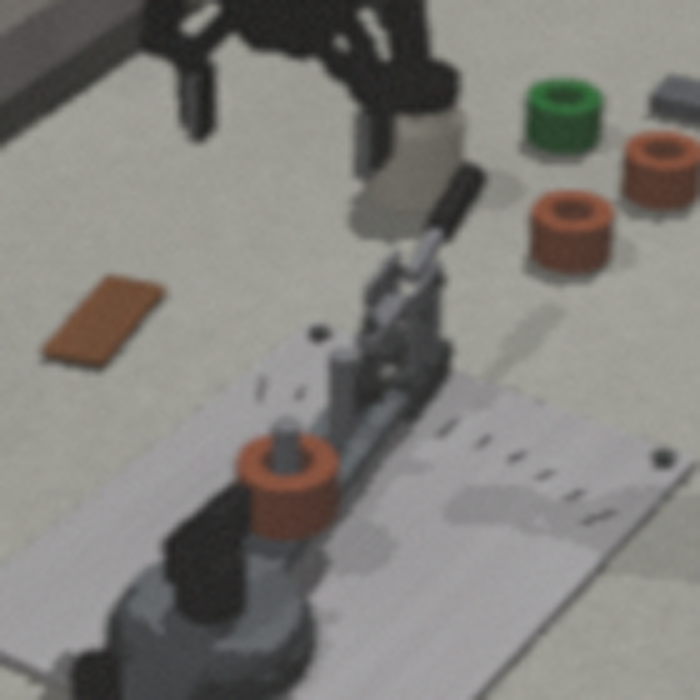

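Collar 1 is seated flat on post 1, with the post tip visible above it. Next is the collar at (.563,-.296).

Request:
apply_moves(
  series="0 0 0 0 0 0.06 1;0 0 0 0 0 0.12 1;0 0 0 0 -0.01 0.18 1;0 0 0 0 -0.02 0.24 1;0 0 0 0 -0.025 0.3 1;0 0 0 0 -0.03 0.36 1;0 0 0 0.02 -0.0315 0.375 1;0 0 0 0.06 -0.0315 0.375 1;0 0 0 0.1 -0.0315 0.375 1;0 0 0 0.1 -0.0315 0.375 1",
)

```text
clock: 27.95
tcp_pos: [0.5581, -0.2946, 0.1295]
orientation: [1.134, 1.264, -1.138]
contact_force: [-0.5, -0.5, -0.1]
grip_width: 0.0851
```

```bash
python3 - <<'E'
from m import *
go([.5629,-.296,.007],.1)
for n in('side','top'): cv2.imwrite(f'pics/{n}15.png',grab_frame(n))
i=cv2.imread('pics/side15.png'); cv2.imwrite('pics/s15c.png',cv2.resize(i[110:250,310:450],None,fx=5,fy=5,interpolation=cv2.INTER_CUBIC))
E
```

```text
move [ 0.0006 -0.0052  0.0077  0.1224  0.0056  0.0025] j7 0.257 jawnow 0.101 tcp [ 0.5581 -0.2946  0.1295]
```

View pics/s15c.png

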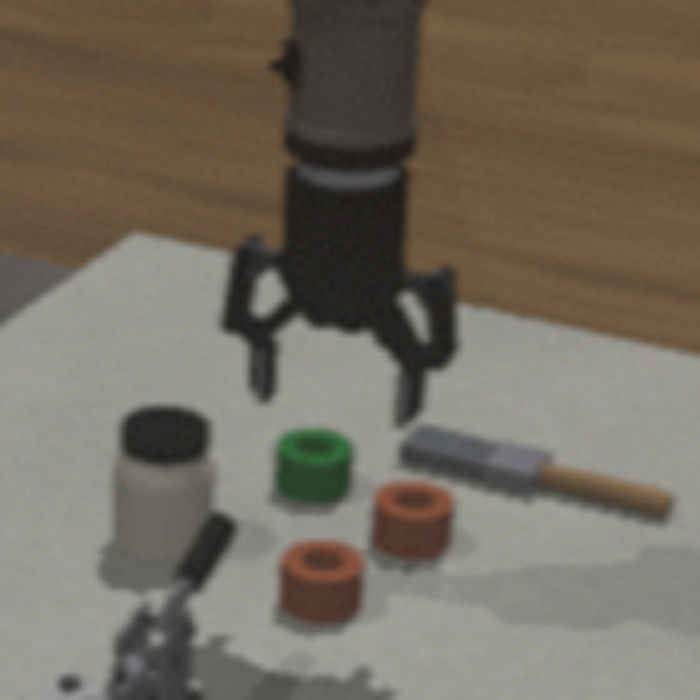

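Request:
apply_moves(
  series="0 -0.005 0.007 0.05 0.0056 0.0025 1;0 -0.005 0.007 0.1 0.0056 0.0025 1;0 -0.005 0.007 0.12 0.0056 0.0025 1;0 -0.005 0.007 0.12 0.0056 0.0025 1;0 -0.005 0.007 0.12 0.0056 0.0025 0;0 -0.005 0.007 0.12 0.0056 0.0025 0;0 -0.005 0.007 0.12 0.0056 0.0025 0;0 -0.005 0.007 0.12 0.0056 0.0025 0;0 -0.005 0.007 0.12 0.0056 0.0025 0",
)

```text
clock: 29.18
tcp_pos: [0.5683, -0.2996, 0.0167]
orientation: [1.136, 1.242, -1.132]
contact_force: [-1.0, 0.4, 6.7]
grip_width: 0.0537
```

Request:
apply_moves(
  series="0 0 0 -0.04 0 0 0;0 0 0 -0.09 0 0 0;0 0 0 -0.14 0 0 0;0 0 0 -0.2 0 0 0;0 0 0 -0.22 0 0 0;0 0 0 -0.22 0 0 0",
)

```text
clock: 29.92
tcp_pos: [0.5661, -0.2982, 0.2361]
orientation: [1.136, 1.242, -1.132]
contact_force: [-0.5, 0.2, -1.6]
grip_width: 0.0535
```

```bash
python3 - <<'E'
from m import *
go([.556,.0795,.22],.1);go([.5635,.0055,.22],.1)
for n in('side','top'): cv2.imwrite(f'pics/{n}16.png',grab_frame(n))
i=cv2.imread('pics/side16.png'); cv2.imwrite('pics/s16c.png',cv2.resize(i[80:250,310:450],None,fx=4,fy=4,interpolation=cv2.INTER_CUBIC))
E
```

```text
move [-0.0012  0.0072 -0.01    0.0136  0.0271 -0.3769] j7 0.301 jawnow 0.099 tcp [ 0.5661 -0.2982  0.2361]
move [-0.0012  0.0072 -0.01    0.0142  0.0272 -0.3025] j7 0.301 jawnow 0.099 tcp [ 0.5661 -0.2982  0.2361]
```

View pics/s16c.png

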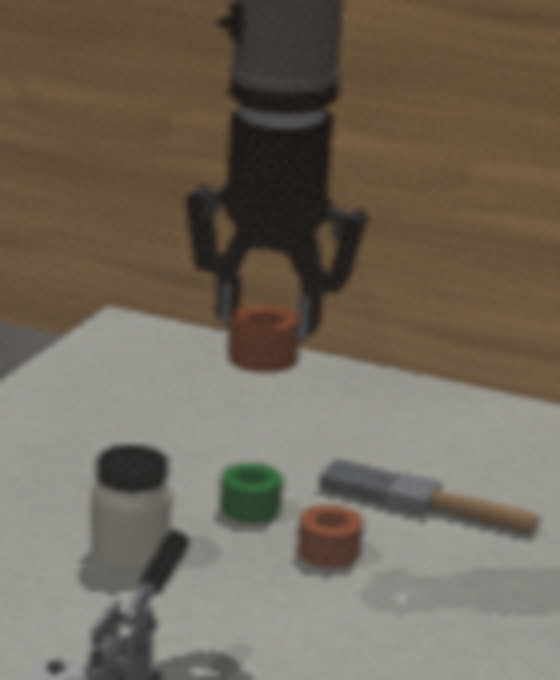

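Request:
apply_moves(
  series="0 0.007 -0.01 0 0.005 -0.05 0;0 0.007 -0.01 0 0.01 -0.1 0;0 0.007 -0.01 0 0.015 -0.15 0;0 0.007 -0.01 0.007 0.02 -0.2 0;0 0.007 -0.01 0.014 0.025 -0.25 0;0 0.007 -0.01 0.014 0.027 -0.3 0;0 0.007 -0.01 0.014 0.027 -0.3 0;0 0.007 -0.01 0.014 0.027 -0.3 0;0 0.007 -0.01 0.014 0.027 -0.3 0",
)

```text
clock: 31.15
tcp_pos: [0.5624, 0.0014, 0.2178]
orientation: [1.136, 1.258, -1.141]
contact_force: [-0.6, 0.6, -0.8]
grip_width: 0.0532
```

```bash
python3 - <<'E'
from m import *
go([.5635,.0035,.115],.1)
for n in('side','top'): cv2.imwrite(f'pics/{n}17.png',grab_frame(n))
i=cv2.imread('pics/side17.png'); cv2.imwrite('pics/s17c.png',cv2.resize(i[130:300,260:400],None,fx=4,fy=4,interpolation=cv2.INTER_CUBIC))
E
```

```text
move [-0.0035 -0.0016  0.0047  0.1028  0.0018 -0.0018] j7 -0.22 jawnow 0.097 tcp [0.5624 0.0014 0.2178]
```

View pics/s17c.png

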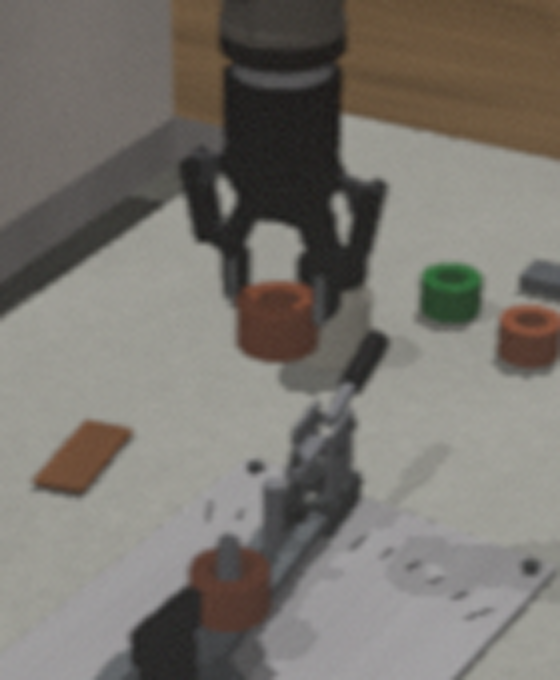

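Request:
apply_moves(
  series="0 0 0 0.04 0.002 -0.0015 0;0 0 0 0.08 0.002 -0.0015 0;0 0 0 0.1 0.002 -0.0015 0;0 0 0 0.11 0.002 -0.0015 0;0 0 0 0.116 0.002 -0.0015 0;0 0 0 0.122 0.002 -0.0015 0;0 0 0 0.122 0.002 -0.0015 0",
)

```text
clock: 32.12
tcp_pos: [0.5643, 0.0051, 0.0971]
orientation: [1.136, 1.258, -1.137]
contact_force: [0.0, 1.0, -1.2]
grip_width: 0.0534
```

```bash
python3 - <<'E'
from m import *
for n in('side','top'): cv2.imwrite(f'pics/{n}18.png',grab_frame(n))
i=cv2.imread('pics/side18.png'); cv2.imwrite('pics/s18c.png',cv2.resize(i[190:290,280:380],None,fx=6,fy=6,interpolation=cv2.INTER_CUBIC))
print(get_obs()['tcp_pos'],get_obs()['grip_width'],get_obs()['contact_force'])
E
```

```text
[0.56453527 0.00522549 0.09737336] 0.05367899390120649 [ 0.50056694 -0.41047303 -0.94570728]
```

View pics/s18c.png

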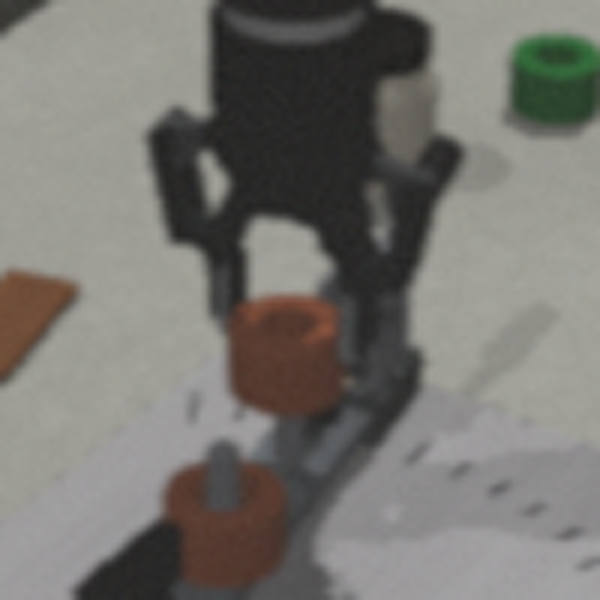

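Request:
apply_moves(
  series="0 0 0 0.0 -0.0012 0.001 0;0 0 0 0.006 -0.0012 0.001 0;0 0 0 0.012 -0.0012 0.001 0;0 0 0 0.018 -0.0012 0.001 0;0 0 0 0.018 -0.0012 0.001 0",
)

```text
clock: 32.85
tcp_pos: [0.5625, 0.0041, 0.0781]
orientation: [1.135, 1.259, -1.138]
contact_force: [0.4, 0.1, -0.6]
grip_width: 0.0534
```

```bash
python3 - <<'E'
from m import *
for n in('side','top'): cv2.imwrite(f'pics/{n}19.png',grab_frame(n))
i=cv2.imread('pics/side19.png'); cv2.imwrite('pics/s19c.png',cv2.resize(i[190:290,280:380],None,fx=6,fy=6,interpolation=cv2.INTER_CUBIC))
print(get_obs()['tcp_pos'],get_obs()['grip_width'],get_obs()['contact_force'])
E
```

```text
[0.56301417 0.00412922 0.0787618 ] 0.053614109032295985 [-0.4978453   0.56897017 -0.75193091]
```

View pics/s19c.png

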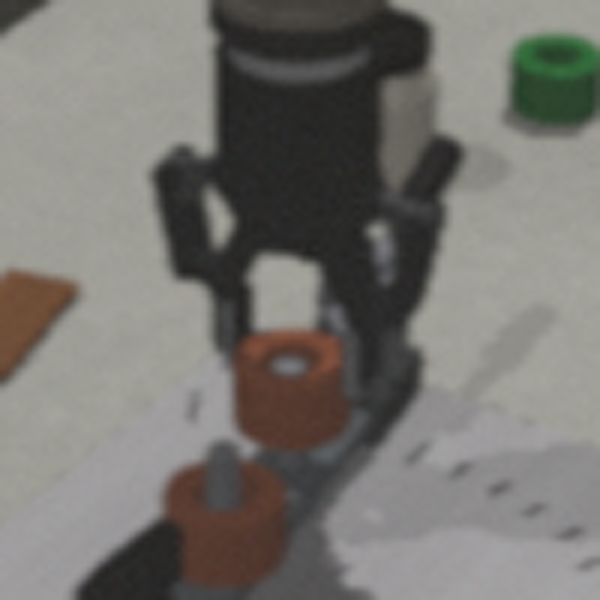

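The post shows inside the hole. I'll lower to just above the arm and release.

Request:
apply_moves(
  series="0 0 0 0.008 0 0 0;0 0 0 0.016 0 0 0;0 0 0 0.023 0 0 0;0 0 0 0.023 0 0 0;0 0 0 0.023 0 0 1;0 0 0 0.023 0 0 1;0 0 0 0.023 0 0 1;0 0 0 0.023 0 0 1;0 0 0 -0.03 0 0 1;0 0 0 -0.09 0 0 1;0 0 0 -0.15 0 0 1;0 0 0 -0.16 0 0 1",
)

```text
clock: 34.45
tcp_pos: [0.5659, 0.0044, 0.2437]
orientation: [1.139, 1.252, -1.132]
contact_force: [0.2, 0.0, -0.3]
grip_width: 0.0855
```

```bash
python3 - <<'E'
from m import *
for n in('side','top'): cv2.imwrite(f'pics/{n}20.png',grab_frame(n))
i=cv2.imread('pics/side20.png'); cv2.imwrite('pics/s20c.png',cv2.resize(i[180:320,260:400],None,fx=5,fy=5,interpolation=cv2.INTER_CUBIC))
for c in collars(cv2.imread('pics/top20.png')): print(c)
go([.5438,-.4046,.22],.1)
E
```

```text
(array([471.5, 274.8]), 330.5, array([ 0.5438, -0.4049,  0.017 ]))
(array([282.4, 265.4]), 300.5, array([0.5602, 0.091 , 0.017 ]))
(array([348. , 186.6]), 310.5, array([ 0.7781, -0.08  ,  0.017 ]))
move [-1.300e-03 -1.300e-03  2.000e-04  1.960e-02 -6.050e-02  4.044e-01] j7 -0.212 jawnow 0.099 tcp [0.5642 0.0038 0.2401]
```

View pics/s20c.png

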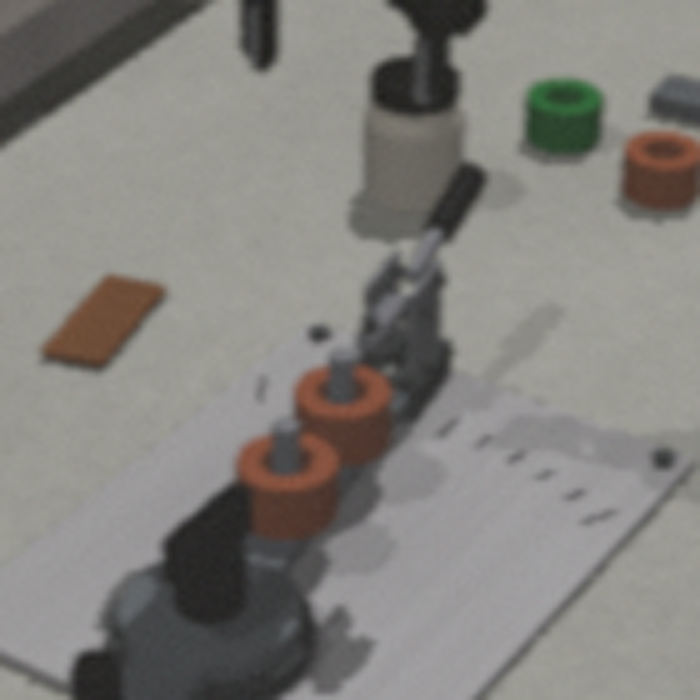

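View pics/top20.png

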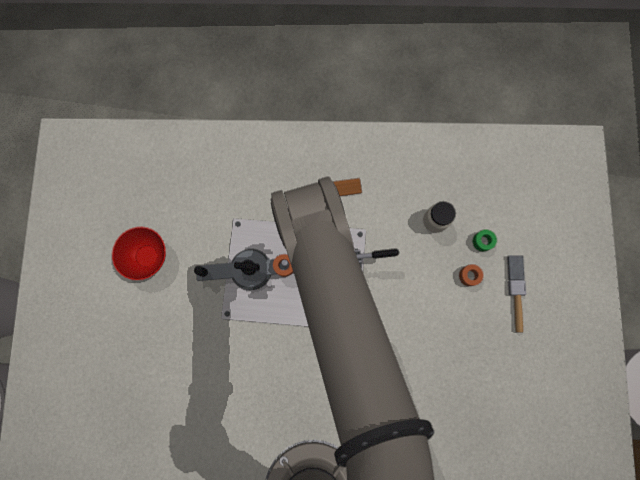

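Both collars are seated. The last one is at (.544,-.405), next to the green look-alike.

Request:
apply_moves(
  series="0 0 0 0 0 0.06 1;0 0 0 0 -0.01 0.12 1;0 0 0 0 -0.02 0.18 1;0 0 0 0 -0.03 0.24 1;0 0 0 0 -0.04 0.3 1;0 0 0 0 -0.05 0.36 0.85;0 0 0 0.02 -0.06 0.403 0.85;0 0 0 0.06 -0.06 0.403 0.85;0 0 0 0.11 -0.06 0.403 0.85;0 0 0 0.11 -0.06 0.403 0.85;0 0 0 0.11 -0.06 0.403 0.85",
)

```text
clock: 35.92
tcp_pos: [0.5437, -0.4028, 0.1287]
orientation: [1.136, 1.258, -1.137]
contact_force: [-0.7, -0.4, 0.5]
grip_width: 0.0728
```

```bash
python3 - <<'E'
from m import *
go([.5438,-.4046,.009],.1)
for n in('side','top'): cv2.imwrite(f'pics/{n}21.png',grab_frame(n))
i=cv2.imread('pics/side21.png'); cv2.imwrite('pics/s21c.png',cv2.resize(i[110:250,310:450],None,fx=5,fy=5,interpolation=cv2.INTER_CUBIC))
i=cv2.imread('pics/top21.png'); h=hsv(i); print(blobs(i,(abs(h[...,0]-65)<20)&(h[...,1]>100)&(h[...,2]>50)))
print(plane('top',[(485,240.5)],.017),get_obs()['grip_width'])
E
```

```text
move [-0.0005 -0.0022  0.0029  0.1197  0.0002  0.002 ] j7 0.425 jawnow 0.099 tcp [ 0.5437 -0.4028  0.1287]
[(array([481.28, 237.67]), [475, 230, 17, 19, 149])]
[[ 0.63567663 -0.44429276  0.017     ]] 0.07257926470877608
```

View pics/s21c.png

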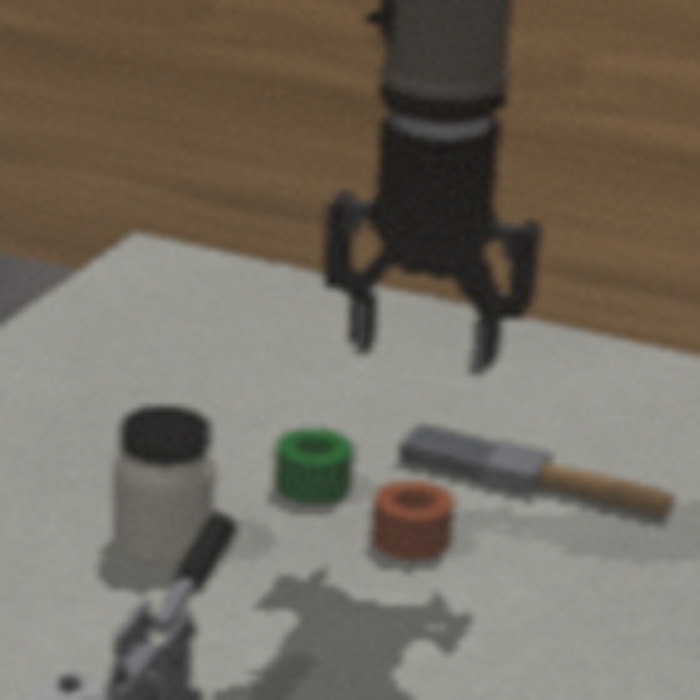

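Request:
apply_moves(
  series="0 0 0 0.05 0 0.0015 0.85;0 0 0 0.09 0 0.0015 0.85;0 0 0 0.119 0 0.0015 0.85;0 0 0 0.119 0 0.0015 0.85;0 0 0 0.119 0 0.0015 0;0 0 0 0.119 0 0.0015 0;0 0 0 0.119 0 0.0015 0;0 0 0 0.119 0 0.0015 0;0 0 0 0.119 0 0.0015 0",
)

```text
clock: 37.15
tcp_pos: [0.5448, -0.4053, 0.0121]
orientation: [1.136, 1.253, -1.136]
contact_force: [-0.4, 0.7, 7.8]
grip_width: 0.0539
```

Request:
apply_moves(
  series="0 0 0 -0.04 0 0 0;0 0 0 -0.09 0 0 0;0 0 0 -0.14 0 0 0;0 0 0 -0.2 0 0 0;0 0 0 -0.22 0 0 0;0 0 0 -0.22 0 0 0",
)

```text
clock: 37.9
tcp_pos: [0.5444, -0.405, 0.2311]
orientation: [1.136, 1.254, -1.137]
contact_force: [-0.3, -0.6, -2.1]
grip_width: 0.0542
```

```bash
python3 - <<'E'
from m import *
go([.556,.0795,.23],.1)
for n in('side','top'): cv2.imwrite(f'pics/{n}22.png',grab_frame(n))
i=cv2.imread('pics/side22.png'); cv2.imwrite('pics/s22c.png',cv2.resize(i[80:250,330:470],None,fx=4,fy=4,interpolation=cv2.INTER_CUBIC))
E
```

```text
move [-0.0012  0.0005  0.0005  0.0009  0.0594 -0.481 ] j7 0.465 jawnow 0.099 tcp [ 0.5444 -0.405   0.2311]
```

View pics/s22c.png

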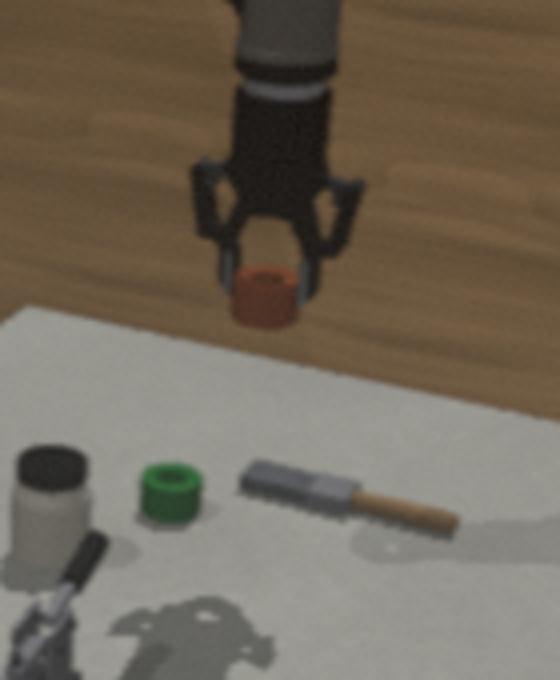

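Request:
apply_moves(
  series="0 0 0 0 0.007 -0.05 0;0 0 0 0 0.014 -0.1 0;0 0 0 0 0.02 -0.15 0;0 0 0 0 0.026 -0.2 0;0 0 0 0 0.032 -0.25 0;0 0 0 0 0.038 -0.3 0;0 0 0 0 0.044 -0.35 0;0 0 0 0 0.05 -0.4 0;0 0 0 0 0.056 -0.45 0;0 0 0 0 0.0594 -0.48 0;0 0 0 0 0.0594 -0.48 0;0 0 0 0 0.0594 -0.48 0",
)

```text
clock: 39.5
tcp_pos: [0.5546, 0.0777, 0.2283]
orientation: [1.134, 1.259, -1.14]
contact_force: [0.5, -0.9, -1.9]
grip_width: 0.0539
```

```bash
python3 - <<'E'
from m import *
go([.556,.0795,.105],.1)
for n in('side','top'): cv2.imwrite(f'pics/{n}23.png',grab_frame(n))
i=cv2.imread('pics/side23.png'); cv2.imwrite('pics/s23c.png',cv2.resize(i[130:300,260:400],None,fx=4,fy=4,interpolation=cv2.INTER_CUBIC))
E
```

```text
move [-0.0016 -0.0013  0.0062  0.1233  0.0023 -0.0015] j7 -0.361 jawnow 0.098 tcp [0.5546 0.0777 0.2283]
```

View pics/s23c.png

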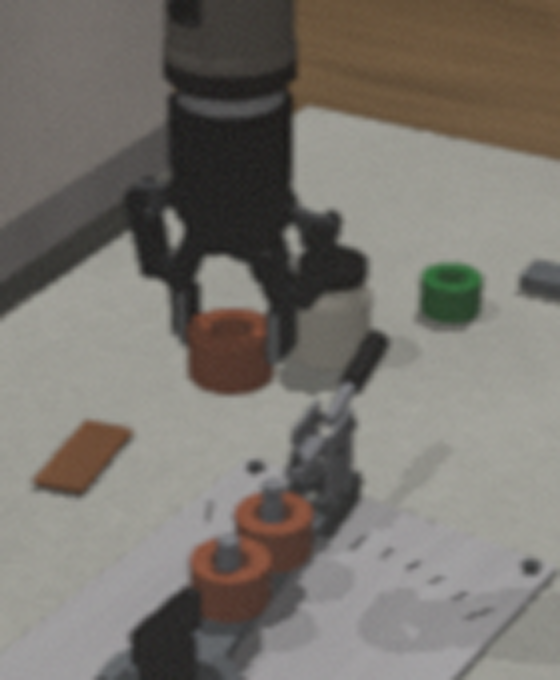

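Request:
apply_moves(
  series="0 0 0 0.05 0.0008 -0.001 0;0 0 0 0.1 0.0008 -0.001 0;0 0 0 0.12 0.0008 -0.001 0;0 0 0 0.128 0.0008 -0.001 0;0 0 0 0.134 0.0008 -0.001 0;0 0 0 0.14 0.0008 -0.001 0;0 0 0 0.14 0.0008 -0.001 0",
)

```text
clock: 40.48
tcp_pos: [0.5559, 0.0802, 0.0904]
orientation: [1.136, 1.257, -1.137]
contact_force: [-0.7, 0.4, -1.4]
grip_width: 0.0543
```

```bash
python3 - <<'E'
from m import *
for n in('side','top'): cv2.imwrite(f'pics/{n}24.png',grab_frame(n))
i=cv2.imread('pics/side24.png'); cv2.imwrite('pics/s24c.png',cv2.resize(i[210:310,260:360],None,fx=6,fy=6,interpolation=cv2.INTER_CUBIC))
print(get_obs()['tcp_pos'],get_obs()['grip_width'],get_obs()['contact_force'])
E
```

```text
[0.55604398 0.08030207 0.0905623 ] 0.054233757162710415 [-0.4129195   1.03817045 -0.88131293]
```

View pics/s24c.png

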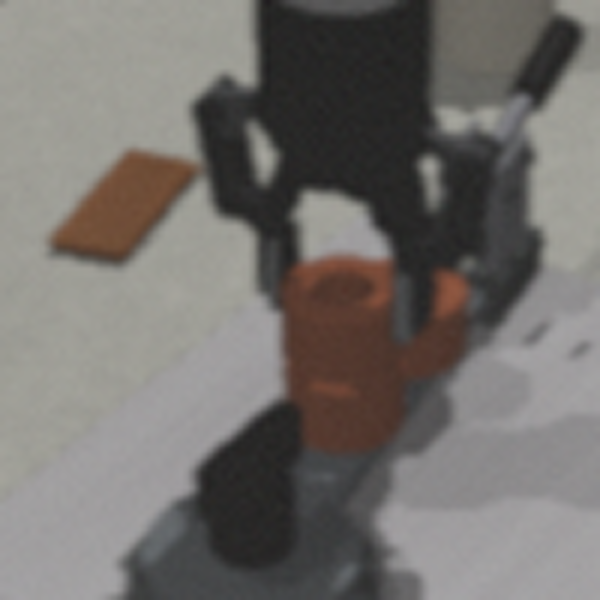

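Request:
apply_moves(
  series="0 0 0 0.004 0 0 0;0 0 0 0.008 0 0 0;0 0 0 0.008 0 0 0;0 0 0 0.008 0 0 0",
)

```text
clock: 41.08
tcp_pos: [0.5557, 0.0802, 0.082]
orientation: [1.136, 1.258, -1.137]
contact_force: [-0.1, 1.1, -0.9]
grip_width: 0.0539
```

Request:
apply_moves(
  series="0 0 0 0 0 0 1;0 0 0 0 0 0 1;0 0 0 0 0 0 1;0 0 0 0 0 0 1;0 0 0 -0.04 0 0 1;0 0 0 -0.09 0 0 1;0 0 0 -0.15 0 0 1;0 0 0 -0.15 -0.02 0.06 1;0 0 0 -0.15 -0.04 0.12 1;0 0 0 -0.15 -0.06 0.18 1;0 0 0 -0.15 -0.06 0.24 1;0 0 0 -0.15 -0.08 0.3 1",
)

```text
clock: 42.58
tcp_pos: [0.5067, -0.2277, 0.232]
orientation: [1.136, 1.257, -1.136]
contact_force: [0.1, 0.5, -0.2]
grip_width: 0.0858
```

Request:
apply_moves(
  series="0 0 0 0 -0.01 0.06 1;0 0 0 0 -0.02 0.12 1;0 0 0 0 -0.02 0.15 1;0 0 0 0 -0.02 0.15 1",
)

```text
clock: 43.08
tcp_pos: [0.5002, -0.3801, 0.2308]
orientation: [1.139, 1.256, -1.142]
contact_force: [-0.1, 0.4, -0.1]
grip_width: 0.0857
```

```bash
python3 - <<'E'
from m import *
for n in('side','top'): cv2.imwrite(f'pics/{n}25.png',grab_frame(n))
i=cv2.imread('pics/side25.png'); cv2.imwrite('pics/s25c.png',cv2.resize(i[180:340,240:400],None,fx=4.5,fy=4.5,interpolation=cv2.INTER_CUBIC))
i=cv2.imread('pics/top25.png'); cv2.imwrite('pics/t25c.png',cv2.resize(i[215:345,190:400],None,fx=3.7,fy=3.7,interpolation=cv2.INTER_CUBIC))
E
```

```text
(no output)
```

View pics/s25c.png

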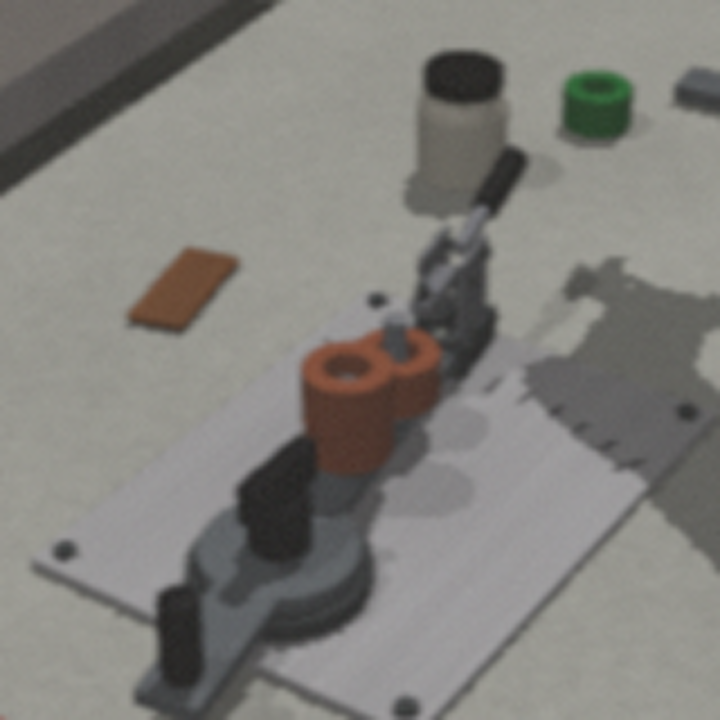

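View pics/t25c.png

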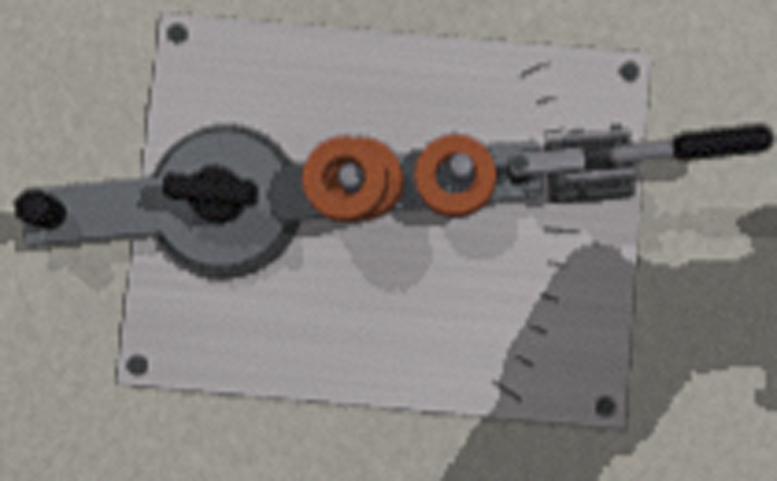

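View pics/top25.png

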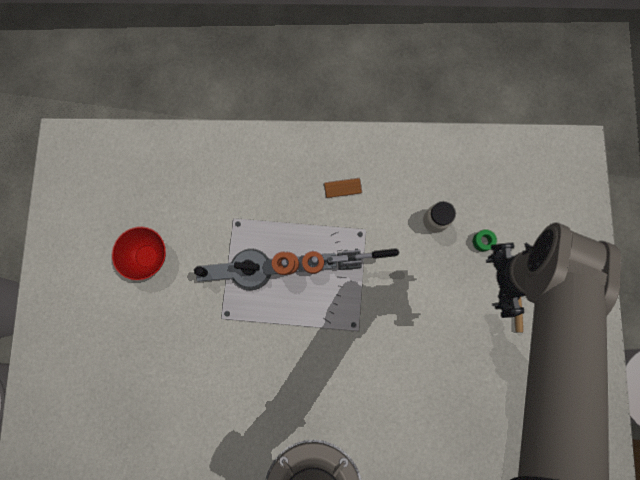

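Final views: two collars are stacked on post 1 with the post tip in the upper hole, and one is on post 2. The handle is locked, the knob bar is back at its start direction, and the bystanders haven't moved. Handing in.

```bash
python3 -c "
from bench import hand_in
print(hand_in())"
```

```text
the job is handed in; nothing more can be done
None
```

I finished the whole job and handed it in at about 43 s; no verdict was reported.

- **Knob and arm:** I loosened the knob by 1.35 rad and swung the arm to about 0.17 rad. The stop block read 0.165–0.195 rad depending on the edge I measured, so the arm is inside the 0.045 rad tolerance. I then turned the knob back until the torque rose at its stop, and the bar is at its starting angle again.
- **Toggle clamp:** I pushed the handle out and down. It stayed locked, pointing outwards and nearly level, with the spindle on the arm's end.
- **Collars:** Three terracotta collars were there. Two are stacked on post 1 and one is on post 2. The last pictures show the post tips inside the holes and the collars sitting flush. I did not touch the green look-alike.
- **Bystanders:** The bowl, jar, brush and rib are where they were.

- **Disagreements:** The two cameras differed by about 2–3 mm on where the posts stand. I corrected for this while threading, with no contact force.
- **Not measured:** I judged the final seating and the spindle's contact from the pictures only.

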